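# Centre-punch the bracket blanks

### The job

First lift the canister off the steel anvil by its handle and stand it in the middle of the round rubber pad, keeping it upright. Then lay all the bracket blanks flat on the anvil, side by side with their blue spots up, take the centre punch and press it straight down on each blue spot until its spring snaps and the spot is driven in; mark a blank only while it lies on the anvil, and only with the punch. Leave the marked blanks on the anvil, hang the punch back upright in its holder, and do not disturb the meter, the bin or the screwdriver.

Things in the scene. Friction and masses are not known exactly. Their poses are not given: they have to be found in the camera images.
- anvil: dark steel bench anvil plate on rubber feet, 180 x 180 x 20 mm high, fixed; origin at the centre of its underside on the table, so its flat top is 20 mm above the origin
- pad: round black rubber pad, 130 mm across, 4 mm thick, fixed on the table; origin at the centre of its underside
- mat: grey-blue bench mat, 200 (own x) x 240 (own y) x 2 mm, fixed, on which the blanks start; origin at the centre of its underside
- canister: closed aluminium canister, green lid, rigid arched steel handle; 87 mm across, lid top at 76 mm, 130 mm high in all, about 0.45 kg; starts standing on the anvil. Origin at the centre of its underside, z up. The handle's bar, 10 mm thick, runs along own y (56 mm straight), its centre 125 mm above the origin, 44 mm free beneath it
- holder: blue punch holder block, 66 x 66 x 80 mm high (base plate 90 x 90), fixed, with a 26 mm square hole straight down through it; origin at the centre of its underside
- holder_mouth (a point): centre of the hole's mouth on top of the holder, 80 mm above the table
- punch: spring-loaded centre punch, 0.18 kg, starts upright in the holder. Origin on its axis, at the underside of its black flange (36 mm across, 6 mm thick) that rests on the holder's top; own z up the tool. Red grip with black rings, 22 mm across, 6 to 60 mm above the origin; fingertips may bear on the flange. 16 mm barrel to 45 mm below the origin, then a 6 mm tip pin
- punch_tip (a point): point of the punch, 70 mm below the punch origin with the spring relaxed, nearer when the plunger is pushed in
- plunger (a joint): how far the tip pin is pushed up into the barrel: 0 relaxed (m), stop at 0.014. Spring 1.2 N per mm
- blank0: aluminium bracket blank, 56 (own x) x 36 (own y) x 10 mm thick, about 0.1 kg, loose, blue spot upward, may be absent; origin at the centre of its underside
- spot0 (a point): centre of the 14 mm square blue spot, on the top face in the middle of blank0, 10 mm above its underside; the tip must land within about 4 mm of it
- mark0 (a joint): depth of the mark on blank0: 0 unmarked (m). Under the punch nothing happens until the force reaches about 12 N (plunger about 10 mm in); then it snaps: the spot jumps down 3.5 mm, the force drops, and the mark stays at 0.0035
- blank1: aluminium bracket blank, 56 (own x) x 36 (own y) x 10 mm thick, about 0.1 kg, loose, blue spot upward, may be absent; origin at the centre of its underside
- spot1 (a point): centre of the 14 mm square blue spot, on the top face in the middle of blank1, 10 mm above its underside; the tip must land within about 4 mm of it
- mark1 (a joint): depth of the mark on blank1: 0 unmarked (m). Under the punch nothing happens until the force reaches about 12 N (plunger about 10 mm in); then it snaps: the spot jumps down 3.5 mm, the force drops, and the mark stays at 0.0035
- blank2: aluminium bracket blank, 56 (own x) x 36 (own y) x 10 mm thick, about 0.1 kg, loose, blue spot upward, may be absent; origin at the centre of its underside
- spot2 (a point): centre of the 14 mm square blue spot, on the top face in the middle of blank2, 10 mm above its underside; the tip must land within about 4 mm of it
- mark2 (a joint): depth of the mark on blank2: 0 unmarked (m). Under the punch nothing happens until the force reaches about 12 N (plunger about 10 mm in); then it snaps: the spot jumps down 3.5 mm, the force drops, and the mark stays at 0.0035
- blank3: aluminium bracket blank, 56 (own x) x 36 (own y) x 10 mm thick, about 0.1 kg, loose, blue spot upward, may be absent; origin at the centre of its underside
- spot3 (a point): centre of the 14 mm square blue spot, on the top face in the middle of blank3, 10 mm above its underside; the tip must land within about 4 mm of it
- mark3 (a joint): depth of the mark on blank3: 0 unmarked (m). Under the punch nothing happens until the force reaches about 12 N (plunger about 10 mm in); then it snaps: the spot jumps down 3.5 mm, the force drops, and the mark stays at 0.0035
- meter: bystander: yellow multimeter, 120 x 70 x 33 mm, lying on the table; origin at the centre of its underside
- bin: bystander: open blue bin of hardware, 130 x 100 x 55 mm; origin at the centre of its underside
- driver: bystander: screwdriver with an orange handle lying on the table between robot and anvil; origin about the middle of the tool, under it
Mind the look-alikes: they are no part of the job. There is more than one size of the punch; the job needs the smaller. What is shaped like the blank0 but green is not meant.

How it is judged:
By the outcome, as a careful person would: the job done as asked, in the order asked, and still so for the second after the job is handed in, with the robot touching nothing.
Of blank0, blank1, blank2, blank3 only 3 to 4 are there at a start; the rules pass over those that are not, and their reading is None.
At some moment in a run one of blank0, blank1, blank2, blank3 may be knocked a few centimetres aside while the robot is not near it.
It also fails if it takes over 210 s, if anything falls off the work surface, if the arm or the gripper's body presses on something with over 40 N, if the wrist force passes 120 N, or if a joint passes its speed limit or range.

### The arm

A 7-joint arm with a two-finger parallel gripper is mounted at the origin on the work surface. World frame = base frame: x ahead of the robot, y to its left, z up, the work surface at z = 0. Lengths are in m, angles in rad, forces in N, time in s.
With the tool pointing down it reaches from about 0.4 to 0.85 m from the base axis. Payload 10.4 kg.
Tool frame: the origin (TCP) lies midway between the tips of the shut fingers; the grasp point (between the pads) lies 19 mm behind it; z points along the fingers, x is the direction in which the jaws open and shut, and the axes are right-handed (so a half turn about z gives the same grasp; the last joint's range is limited). The gripper opens to 85 mm and grips with 20 to 120 N. Pads are 22 mm wide; open, the fingers measure 114 mm over their backs; the gripper's body (76 mm by 85 mm) begins 54 mm behind the grasp point. The pads swing forward as they close: fully open they stand 13 mm farther back than shut.
Start: joints at [1.126, 0.332, -0.065, 1.46, 0.022, 1.35, -0.088], TCP at [0.256, -0.57, 0.231] pointing down, gripper open.
Joint ranges: [-2.6, 2.6], [-0.5, 2.12], [-1.47, 1.34], [0.16, 2.42], [-1.27, 4.41], [0.06, 2.06], [-2.6, 2.6]. Speed limits (rad/s): [2.22, 2.22, 2.79, 2.79, 3.14, 3.14, 3.14].

### API

Orientations are given as a unit quaternion [x, y, z, w].
In Python, from workcell import telemetry, eyes, order gives the robot as it stands.
- The arm moves only by the tool servo_tool, never from a script. Its argument "deltas" is a list of rows, each a list of 3 entries, a list of its own where there are three numbers: the shift along the tool's x, y, z in cm, then the turn about the tool's z in rad, then the finger opening in cm, from 0 to 8.54. A call has 1 to 12 rows; each row shifts and turns the pose as measured when the row begins, along the tool's axes as they then stand; what a row does not reach is not made up. A row lasts 1/12 s, in which the tool goes at most 41.7 mm and 7.16 degrees, less where a joint would pass 70% of its speed; a pose out of reach is approached as far as the arm can. A call is refused whole if a number of a shift passes 4.17 or a number of a turn 0.125, either way. A call with a gripper value outside its range is refused whole. The fingers move at their own pace and stop on an object; "force" is the grip in N (left out, the last holds). Time passes only in rows, so rows that do not move let the fingers close. It gives the time, the measured TCP pose, the force and the opening at its end, in the units of the state.
- telemetry.get_obs(): the state, without advancing time (a new reading comes with each control period).
- eyes.camera(name): name is "side" or "top"; returns (picture, depth): 480x640x3 uint8, blue, green, red; 480x640 float32, m along the optical axis (not along the pixel's ray), 0 where there is no reading.
- eyes.calibration(name): a dict with "fx", "fy", "cx", "cy" (pixels), "distortion" ([k1, k2, p1, p2, k3] as OpenCV has them; the pictures are not rectified), "rvec" (rotation vector, rad) and "tvec" (3), from world to camera coordinates, as OpenCV has them. Camera axes: x right, y down, z forward; pixel columns grow to the right and rows downward; lengths in m; the calibration is good to about 2 mm. A picture is of the moment at which its call begins. calibration takes no time and is no camera call.
- order.hand_in(): hands the job in, once; it reports no verdict.
The state is a dict: "clock": time; "joint_pos": joint angles; "joint_velocities": joint speeds; "tau": joint torques, N m; "position": TCP position; "ee_rot": TCP orientation; "ft_force": force on the tool from outside, world axes, zero at the start; "torque": the same for the moment, N m; "grip_width": opening from 0.0 (shut) to 1.0 (fully open).
Only numpy, scipy, OpenCV 4.12 (cv2) and the standard library are available. Lean on these libraries where they do the work, as an engineer would, in place of code of your own. Each camera call takes 0.05 s, during which the arm holds its last target. There are 200 camera calls.

## Working session

There is one attempt and no reset: what is moved stays moved. The work goes in short steps, Python scripts to look and compute and a tool call to move; the robot and the scene stay as the last step left them, time stands still between calls to the robot, and variables do not carry over. Pictures are saved under pics/ and viewed, about 12 in all and at most 16, crops included, and the job is handed in when it is done.

Besides the shell and the picture viewer there is one more tool, called after "Request:" as name(argument=value, ...), one argument or row to a line, values as JSON. servo_tool: Moves the arm, as the interface text tells. Its arguments: {"type":"object","properties":{"deltas":{"type":"array"},"force":{"type":"number"}},"required":["deltas"]}

```bash
mkdir -p pics; cat > h.py <<'E'
import numpy as np, cv2, glob
from workcell import telemetry, eyes, order
def cam(n):
    im,d=eyes.camera(n); return im,d,eyes.calibration(n)
def px2w(c,d,u,v,z=None):
    K=np.array([[c['fx'],0,c['cx']],[0,c['fy'],c['cy']],[0,0,1]]);D=np.array(c['distortion'])
    R=cv2.Rodrigues(np.array(c['rvec'],float))[0];t=np.array(c['tvec'],float).ravel()
    n=cv2.undistortPoints(np.array([[[u,v]]],float),K,D)[0,0]
    r=np.array([n[0],n[1],1.])
    o=-R.T@t; w=R.T@r
    s=d[int(round(v)),int(round(u))] if z is None else (z-o[2])/w[2]
    return o+s*w
def w2px(c,p):
    K=np.array([[c['fx'],0,c['cx']],[0,c['fy'],c['cy']],[0,0,1]])
    return cv2.projectPoints(np.array([p],float),np.array(c['rvec'],float),np.array(c['tvec'],float),K,np.array(c['distortion']))[0].ravel()
def obs():
    o=telemetry.get_obs(); print({k:np.round(o[k],4).tolist() for k in ('clock','position','ee_rot','ft_force','grip_width')}); return o
def shot(n,fn,box=None,s=1):
    im,d,c=cam(n); p=im if box is None else im[box[1]:box[3],box[0]:box[2]]
    cv2.imwrite('pics/'+fn,cv2.resize(p,None,fx=s,fy=s,interpolation=cv2.INTER_CUBIC)); np.savez('last_'+n,im=im,d=d); return im,d,c
def last(n):
    z=np.load(f'last_{n}.npz'); return z['im'],z['d'],eyes.calibration(n)
E
python3 -c "
from h import *
obs()
for n in('top','side'): 
  im,d,c=shot(n,n+'0.png'); R=cv2.Rodrigues(np.array(c['rvec'],float))[0]; print(n,-R.T@np.array(c['tvec']).ravel(),R[2],c['fx'])
"
```

```text
{'clock': 0.0, 'position': [0.2557, -0.5699, 0.2305], 'ee_rot': [0.8395, -0.5434, -0.0006, -0.0004], 'ft_force': [-0.8171, -0.3902, -0.4809], 'grip_width': 0.9989}
top [ 0.46211548 -0.01620298  1.09072487] [ 0.11612838  0.02366324 -0.99295229] 571.6428567369418
side [0.42955533 0.80285125 0.88233221] [ 0.13053148 -0.69924203 -0.70286707] 492.21117868044934
```

View pics/top0.png

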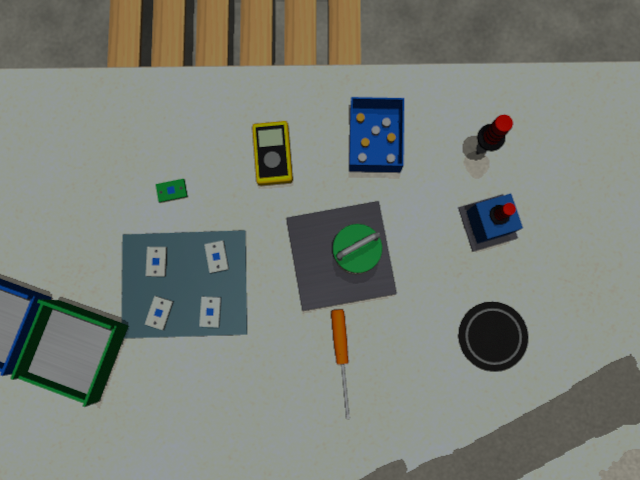

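View pics/side0.png

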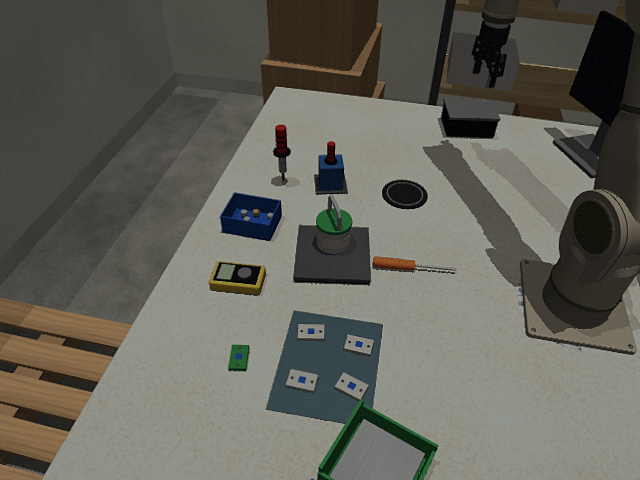

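The top view shows the canister on the anvil (358,248), the pad (493,336), and four white blanks on the mat at (156,262), (216,256), (158,313) and (210,312). Possible mix-ups:
- **Blank:** the green one at (172,190) is a decoy.
- **Punch:** the one in the blue holder at (505,213) against the big free-standing one at (495,132). I choose the one in the holder.

```bash
cat >> h.py <<'E'
def blanks(im,c,z,box):
    x0,y0,x1,y1=box; h=cv2.cvtColor(im,cv2.COLOR_BGR2HSV); out=[]
    m=np.zeros(im.shape[:2],np.uint8); m[y0:y1,x0:x1]=((h[y0:y1,x0:x1,1]<60)&(h[y0:y1,x0:x1,2]>120))*255
    b=np.zeros_like(m); b[y0:y1,x0:x1]=((h[y0:y1,x0:x1,1]>150)&(h[y0:y1,x0:x1,0]>95)&(h[y0:y1,x0:x1,0]<130))*255
    for q in cv2.findContours(m|b,cv2.RETR_EXTERNAL,cv2.CHAIN_APPROX_NONE)[0]:
        if cv2.contourArea(q)<200: continue
        P=np.array([px2w(c,None,u,v,z)[:2] for u,v in q[:,0]],np.float32)*1000
        (x,y),(w,l),a=cv2.minAreaRect(P)
        if w<l: a+=90; w,l=l,w
        mm=np.zeros_like(m); cv2.drawContours(mm,[q],-1,255,-1); v,u=np.nonzero(mm&b)
        s=px2w(c,None,u.mean(),v.mean(),z)[:2]*1000 if len(u) else [0,0]
        out.append((x,y,w,l,a)); print('blank rect',np.round([x,y,w,l],1),'long-axis deg',round((a+90)%180-90,1),'spot',np.round(s,1))
    return out
E
python3 - <<'E'
from h import *
im,d,c=last('top')
blanks(im,c,0.012,(122,232,246,336))
for n,u,v in [('blank',156,262),('handle a',340,257),('handle b',377,238),('handle mid',358,248),('lid',350,240),('anvil',310,290),('pad',493,336),('punch top',509,209),('holder top',480,215),('mat',180,290),('table',300,400)]: print(n,np.round(px2w(c,d,u,v),4))
print('pad z4',px2w(c,d,493,336,.004))
# anvil contour
for u,v in [(287,216),(380,202),(396,295),(302,310)]: print('anv',np.round(px2w(c,d,u,v,.02),4))
s=cv2.resize(np.vstack([im[180:320,270:420]]),None,fx=4,fy=4,interpolation=cv2.INTER_CUBIC)
t=cv2.resize(im[170:260,450:540],None,fx=6,fy=6,interpolation=cv2.INTER_CUBIC)
W=max(s.shape[1],0); 
cv2.imwrite('pics/c1.png',s); cv2.imwrite('pics/c2.png',t)
# handle pts by depth
v,u=np.mgrid[215:280,320:400]
P=np.array([px2w(c,d,a,b) for a,b in zip(u.ravel(),v.ravel()) if d[b,a]>0]); 
H=P[P[:,2]>.115]; print(len(H),H.mean(0),H[:,2].max()); q=H[:,:2]-H[:,:2].mean(0); U,S,V=np.linalg.svd(q,full_matrices=False); print('dir',V[0],np.ptp(q@V[0]),np.degrees(np.arctan2(V[0][1],V[0][0])))
L=P[(P[:,2]>.085)&(P[:,2]<.102)]; print('lid',cv2.minEnclosingCircle((L[:,:2]*1000).astype(np.float32)),np.median(L[:,2]))
v,u=np.mgrid[180:255,455:530]
P=np.array([px2w(c,d,a,b) for a,b in zip(u.ravel(),v.ravel()) if d[b,a]>0])
for lo,hi in((.075,.082),(.083,.09),(.125,.16)):
  q=P[(P[:,2]>lo)&(P[:,2]<hi)]; print(lo,len(q),q.mean(0) if len(q) else '',q[:,:2].min(0),q[:,:2].max(0),cv2.minAreaRect((q[:,:2]*1000).astype(np.float32)))
E
```

```text
blank rect [468.6 220.2  55.3  35.3] long-axis deg -2.6 spot [468.9 219.8]
blank rect [466.6 317.7  55.3  35.1] long-axis deg -17.0 spot [467.2 316.9]
blank rect [564.6 326.2  53.7  35.1] long-axis deg -0.1 spot [564.6 325.4]
blank rect [573.6 210.5  55.5  35.6] long-axis deg 11.4 spot [573.7 209.9]
blank [0.563  0.3255 0.0084]
handle a [ 0.5582 -0.0253  0.1427]
handle b [ 0.5914 -0.088   0.1318]
handle mid [ 0.5786 -0.0573  0.0966]
lid [ 0.4621 -0.0162  1.0907]
anvil [0.5087 0.0298 0.0204]
pad [ 0.4234 -0.3115  0.0044]
punch top [ 0.6383 -0.308   0.1418]
holder top [ 0.6395 -0.2759  0.0778]
mat [0.5097 0.2793 0.0027]
table [ 0.3041  0.0492 -0.0049]
pad z4 [ 0.42334889 -0.31159982  0.004     ]
anv [0.6492 0.074  0.02  ]
anv [ 0.6754 -0.1028  0.02  ]
anv [ 0.4992 -0.1305  0.02  ]
anv [0.4715 0.0447 0.02  ]
291 [ 0.57778015 -0.05399706  0.14656319] 0.15291007633953135
dir [-0.48368993  0.87523943] 0.08173552255733546 118.92667555753616
lid ((579.0355834960938, -54.789066314697266), 43.607177734375) 0.09586575100887074
0.075 874 [ 0.63531585 -0.30674153  0.07946145] [ 0.59792311 -0.3500691 ] [ 0.67786757 -0.26861482] ((637.8163452148438, -309.45989990234375), (66.14601135253906, 68.03833770751953), 16.255517959594727)
0.083 182 [ 0.63662498 -0.30515959  0.08555361] [ 0.59909963 -0.34580691] [ 0.67084357 -0.26949993] ((637.3421020507812, -308.1658630371094), (64.40504455566406, 65.2813949584961), 16.543760299682617)
0.125 161 [ 0.63784544 -0.30765507  0.13819646] [ 0.62814792 -0.31877272] [ 0.64902836 -0.29791885] ((638.8591918945312, -308.56536865234375), (20.064058303833008, 20.835445404052734), 71.49311828613281)
```

View pics/c2.png

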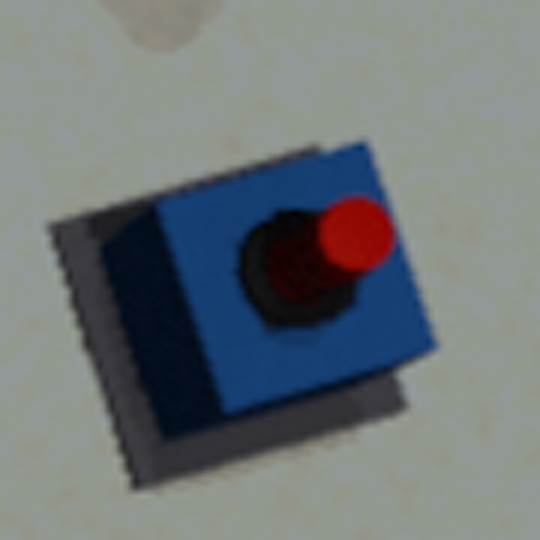

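```bash
cat >> h.py <<'E'
def plan(*wps,start=None):
    """wps: (x,y,z mm, psi deg, opening cm[, step mm]); prints rows rounded, in tool axes"""
    o=telemetry.get_obs(); q=o['ee_rot']; p=np.array(o['position'])*1000
    from scipy.spatial.transform import Rotation as Ro
    M=Ro.from_quat(q).as_matrix(); psi=np.degrees(np.arctan2(M[1,0],M[0,0]))
    print('at',round(o['clock'],2),np.round(p,1),'psi',round(psi,2),'tilt',np.round(np.degrees(M[:2,2]),2),'F',np.round(o['ft_force'],1),'w',np.round(o['grip_width']*85.4,1))
    if start is not None: p=np.array(start[:3],float); psi=start[3]
    for w in wps:
        st=w[5] if len(w)>5 else 35.
        D=np.array(w[:3])-p; da=(w[3]-psi+180)%360-180
        n=max(1,int(np.ceil(np.linalg.norm(D)/st)),int(np.ceil(abs(da)/6.5)))
        if w[3] is None: da=0
        rows=[]
        for i in range(n):
            a=np.radians(psi); e=D/n
            rows.append([[round(float(v),2) for v in (np.array([e[0]*np.cos(a)+e[1]*np.sin(a),e[0]*np.sin(a)-e[1]*np.cos(a),-e[2]])/10)],round(float(-np.radians(da/n)),3),w[4]])
            psi+=da/n
        p=np.array(w[:3],float); psi=w[3]
        print(w,n); print(str(rows).replace(' ',''))
E
python3 -c "
from h import *
plan((579,-55,230,29,8.5))"
```

```text
at 0.1 [ 255.8 -569.9  230.6] psi -65.83 tilt [-0.03  0.07] F [ 0.6 -0.2 -0.1] w 85.7
(579, -55, 230, 29, 8.5) 18
[[[-1.87,-2.81,0.0],-0.092,8.5],[[-1.61,-2.97,0.0],-0.092,8.5],[[-1.33,-3.11,0.0],-0.092,8.5],[[-1.04,-3.21,0.0],-0.092,8.5],[[-0.74,-3.3,0.0],-0.092,8.5],[[-0.43,-3.35,0.0],-0.092,8.5],[[-0.12,-3.38,0.0],-0.092,8.5],[[0.19,-3.37,0.0],-0.092,8.5],[[0.5,-3.34,0.0],-0.092,8.5],[[0.8,-3.28,0.0],-0.092,8.5],[[1.1,-3.19,0.0],-0.092,8.5],[[1.39,-3.08,0.0],-0.092,8.5],[[1.66,-2.94,0.0],-0.092,8.5],[[1.93,-2.77,0.0],-0.092,8.5],[[2.17,-2.59,0.0],-0.092,8.5],[[2.4,-2.38,0.0],-0.092,8.5],[[2.61,-2.14,0.0],-0.092,8.5],[[2.8,-1.9,0.0],-0.092,8.5]]
```

Request:
servo_tool(
  deltas=[
    [[-1.9, -2.8, 0], -0.092, 8.5],
    [[-1.6, -3.0, 0], -0.092, 8.5],
    [[-1.3, -3.1, 0], -0.092, 8.5],
    [[-1.0, -3.2, 0], -0.092, 8.5],
    [[-0.7, -3.3, 0], -0.092, 8.5],
    [[-0.4, -3.3, 0], -0.092, 8.5],
    [[-0.1, -3.4, 0], -0.092, 8.5],
    [[0.2, -3.4, 0], -0.092, 8.5],
    [[0.5, -3.3, 0], -0.092, 8.5],
    [[0.8, -3.3, 0], -0.092, 8.5],
    [[1.1, -3.2, 0], -0.092, 8.5],
    [[1.4, -3.1, 0], -0.092, 8.5],
  ],
)

```text
clock: 1.1
position: [0.4671, -0.2147, 0.2247]
ee_rot: [1.0, -0.005, -0.005, -0.001]
ft_force: [0.5, -0.1, -0.6]
grip_width: 0.998
```

```bash
python3 -c "
from h import *
plan((579,-55,220,29,6),(579,-55,126,29,6,30))"
```

```text
at 1.1 [ 467.1 -214.7  224.7] psi -0.62 tilt [-0.57  0.17] F [ 0.5 -0.1 -0.6] w 85.2
(579, -55, 220, 29, 6) 6
[[[1.84,-2.68,0.08],-0.086,6],[[2.06,-2.51,0.08],-0.086,6],[[2.27,-2.33,0.08],-0.086,6],[[2.46,-2.12,0.08],-0.086,6],[[2.63,-1.9,0.08],-0.086,6],[[2.79,-1.67,0.08],-0.086,6]]
(579, -55, 126, 29, 6, 30) 4
[[[0.0,0.0,2.35],-0.0,6],[[0.0,0.0,2.35],-0.0,6],[[0.0,0.0,2.35],-0.0,6],[[0.0,0.0,2.35],-0.0,6]]
```

Request:
servo_tool(
  deltas=[
    [[1.9, -2.7, 0], -0.09, 6],
    [[2.1, -2.5, 0], -0.09, 6],
    [[2.3, -2.3, 0], -0.09, 6],
    [[2.5, -2.1, 0], -0.09, 6],
    [[2.7, -1.9, 0], -0.09, 6],
    [[2.9, -1.7, 0], -0.09, 6],
    [[0, 0, 0], 0, 6],
    [[0, 0, 0], 0, 6],
  ],
)

```text
clock: 1.77
position: [0.5835, -0.034, 0.2219]
ee_rot: [0.959, 0.282, -0.005, -0.005]
ft_force: [-0.4, -0.3, 0.9]
grip_width: 0.703
```

```bash
python3 -c "
from h import *
plan((579,-55,126,29,6,30))"
```

```text
at 1.77 [583.5 -34.  221.9] psi 32.8 tilt [-0.71  0.4 ] F [-0.4 -0.3  0.9] w 60.0
(579, -55, 126, 29, 6, 30) 4
[[[-0.38,0.38,2.4],0.017,6],[[-0.37,0.39,2.4],0.017,6],[[-0.37,0.39,2.4],0.017,6],[[-0.36,0.4,2.4],0.017,6]]
```

Request:
servo_tool(
  deltas=[
    [[-0.8, 0.8, 0], 0.033, 6],
    [[-0.7, 0.8, 0], 0.033, 6],
    [[0, 0, 0], 0, 6],
    [[0, 0, 2.2], 0, 6],
    [[0, 0, 2.2], 0, 6],
    [[0, 0, 0], 0, 6],
    [[0, 0, 0], 0, 6],
  ],
)

```text
clock: 2.35
position: [0.5763, -0.0653, 0.1773]
ee_rot: [0.971, 0.24, -0.006, -0.003]
ft_force: [0.4, 0.2, 0.4]
grip_width: 0.705
```

```bash
python3 -c "
from h import *
plan((579,-55,126,29,6,30))
shot('side','s1.png',(260,160,420,300),4)"
```

```text
at 2.35 [576.3 -65.3 177.3] psi 27.8 tilt [-0.71  0.2 ] F [0.4 0.2 0.4] w 60.2
(579, -55, 126, 29, 6, 30) 2
[[[0.36,-0.39,2.56],-0.01,6],[[0.36,-0.39,2.56],-0.01,6]]
```

View pics/s1.png

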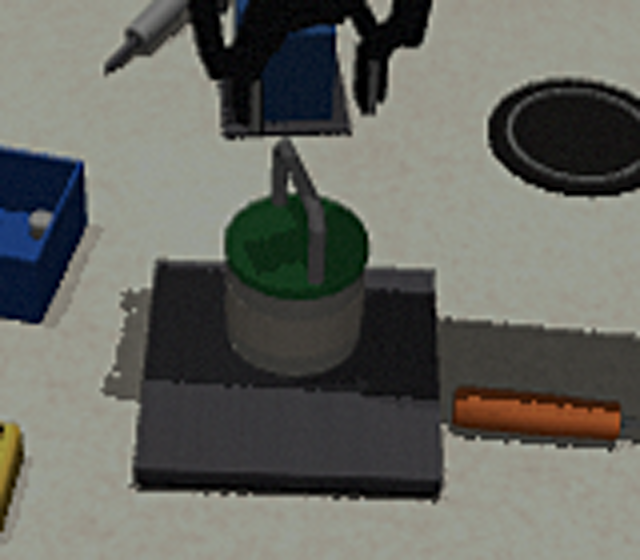

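Request:
servo_tool(
  deltas=[
    [[0.5, -0.6, 0], -0.02, 6],
    [[0, 0, 0], 0, 6],
    [[0, 0, 0.8], 0, 6],
    [[0, 0, 0], 0, 6],
    [[0, 0, 0], 0, 6],
  ],
)

```text
clock: 2.82
position: [0.5795, -0.0574, 0.1728]
ee_rot: [0.968, 0.25, -0.003, -0.002]
ft_force: [0.2, -0.5, -0.3]
grip_width: 0.703
```

```bash
python3 -c "
from h import *
plan((579,-55,126,29,6,30))"
```

```text
at 2.82 [579.5 -57.4 172.8] psi 29.0 tilt [-0.42  0.15] F [ 0.2 -0.5 -0.3] w 60.0
(579, -55, 126, 29, 6, 30) 2
[[[0.03,-0.12,2.34],-0.0,6],[[0.03,-0.12,2.34],-0.0,6]]
```

Request:
servo_tool(
  deltas=[
    [[0, -0.2, 1.5], 0, 6],
    [[0, 0, 1.5], 0, 6],
    [[0, 0, 1.2], 0, 6],
    [[0, 0, 0], 0, 6],
    [[0, 0, 0], 0, 6],
  ],
)

```text
clock: 3.23
position: [0.5792, -0.0552, 0.1305]
ee_rot: [0.968, 0.251, -0.002, -0.002]
ft_force: [0.6, -0.4, 1.0]
grip_width: 0.703
```

```bash
python3 -c "
from h import *
plan((579,-55,126,29,6,30))"
```

```text
at 3.23 [579.2 -55.2 130.5] psi 29.02 tilt [-0.29  0.13] F [ 0.6 -0.4  1. ] w 60.1
(579, -55, 126, 29, 6, 30) 1
[[[-0.01,-0.03,0.45],0.0,6]]
```

Request:
servo_tool(
  deltas=[
    [[0, 0, 0.5], 0, 2],
    [[0, 0, 0], 0, 0.5],
    [[0, 0, 0], 0, 0],
    [[0, 0, 0], 0, 0],
    [[0, 0, 0], 0, 0],
    [[0, 0, 0], 0, 0],
    [[0, 0, 0], 0, 0],
    [[0, 0, 0], 0, 0],
  ],
  force=60,
)

```text
clock: 3.9
position: [0.5797, -0.0555, 0.1268]
ee_rot: [0.968, 0.25, -0.002, -0.001]
ft_force: [-0.0, 0.5, -2.4]
grip_width: 0.095
```

Request:
servo_tool(
  deltas=[
    [[0, 0, -1], 0, 0],
    [[0, 0, -1.5], 0, 0],
    [[0, 0, -1.5], 0, 0],
    [[0, 0, -1], 0, 0],
    [[0, 0, 0], 0, 0],
    [[0, 0, 0], 0, 0],
  ],
)

```text
clock: 4.4
position: [0.5786, -0.0554, 0.1793]
ee_rot: [0.968, 0.251, -0.003, -0.002]
ft_force: [-0.1, 0.1, -3.5]
grip_width: 0.093
```

```bash
python3 -c "
from h import *
plan((423,-312,170,0,0,25))
shot('side','s2.png',(260,130,420,300),3)"
```

```text
at 4.4 [578.6 -55.4 179.3] psi 29.02 tilt [-0.42  0.15] F [-0.1  0.1 -3.5] w 7.9
(423, -312, 170, 0, 0, 25) 13
[[[-2.0,1.15,0.07],0.039,0],[[-1.96,1.22,0.07],0.039,0],[[-1.91,1.3,0.07],0.039,0],[[-1.86,1.37,0.07],0.039,0],[[-1.8,1.44,0.07],0.039,0],[[-1.74,1.51,0.07],0.039,0],[[-1.68,1.58,0.07],0.039,0],[[-1.62,1.64,0.07],0.039,0],[[-1.56,1.7,0.07],0.039,0],[[-1.49,1.76,0.07],0.039,0],[[-1.42,1.82,0.07],0.039,0],[[-1.35,1.87,0.07],0.039,0],[[-1.27,1.93,0.07],0.039,0]]
```

View pics/s2.png

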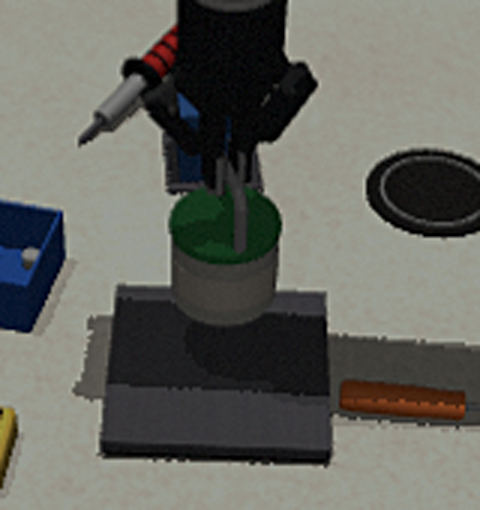

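The canister is lifted cleanly and hangs level, with its base above the anvil. The big decoy punch at about (300,165) in the full side picture now looks tilted, apparently toppling by itself. I'll check it later.

Request:
servo_tool(
  deltas=[
    [[-1, 0.6, 0], 0, 0],
    [[-2.2, 1.3, 0], 0, 0],
    [[-2.6, 1.5, 0], 0, 0],
    [[-2.6, 1.5, 0], 0, 0],
    [[-2.6, 1.5, 0], 0, 0],
    [[-2.6, 1.5, 0], 0, 0],
    [[-2.6, 1.5, 0], 0, 0],
    [[-2.6, 1.5, 0], 0, 0],
    [[-2.2, 1.2, 0], 0, 0],
    [[-1.4, 0.8, 0], 0, 0],
    [[-0.6, 0.4, 0], 0, 0],
    [[0, 0, 0], 0, 0],
  ],
)

```text
clock: 5.45
position: [0.4242, -0.2974, 0.1699]
ee_rot: [0.968, 0.25, -0.009, -0.007]
ft_force: [0.4, 0.0, -3.0]
grip_width: 0.091
```

Request:
servo_tool(
  deltas=[
    [[0, 0, 0], 0, 0],
    [[0, 0, 0], 0, 0],
  ],
)

```text
clock: 5.62
position: [0.4241, -0.2964, 0.1692]
ee_rot: [0.968, 0.25, -0.009, -0.008]
ft_force: [0.5, -0.0, -4.7]
grip_width: 0.091
```

```bash
python3 -c "
from h import *
plan((423,-312,150,29,0,25))
shot('side','s3.png')"
```

```text
at 5.62 [ 424.1 -296.4  169.2] psi 28.92 tilt [-1.18  0.59] F [ 0.5 -0.  -4.7] w 7.8
(423, -312, 150, 29, 0, 25) 1
[[[-0.85,1.31,1.92],-0.001,0]]
```

View pics/s3.png

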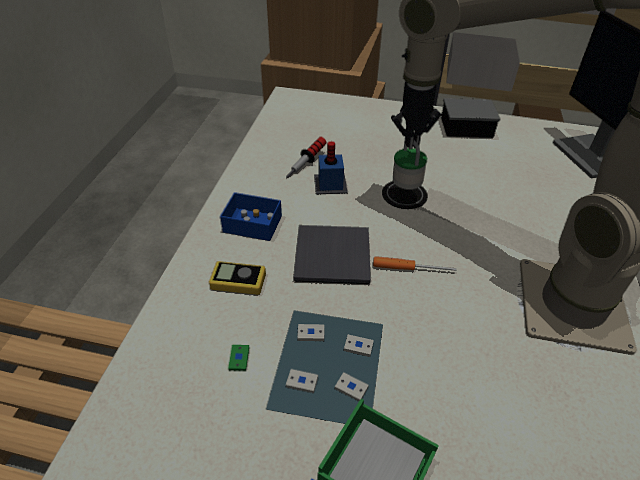

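Request:
servo_tool(
  deltas=[
    [[-0.6, 1.2, 1], 0, 0],
    [[-0.1, 0.3, 1.5], 0, 0],
    [[0, 0, 1.5], 0, 0],
    [[0, 0, 0.8], 0, 0],
    [[0, 0, 0], 0, 0],
    [[0, 0, 0], 0, 0],
  ],
)

```text
clock: 6.17
position: [0.4305, -0.3055, 0.1204]
ee_rot: [0.967, 0.256, -0.007, -0.008]
ft_force: [0.3, 0.0, -4.0]
grip_width: 0.091
```

```bash
python3 -c "
from h import *
plan((425,-313,111,29,0,25))"
```

```text
at 6.17 [ 430.5 -305.5  120.4] psi 29.71 tilt [-0.97  0.65] F [ 0.3  0.  -4. ] w 7.8
(425, -313, 111, 29, 0, 25) 1
[[[-0.85,0.38,0.94],0.012,0]]
```

Request:
servo_tool(
  deltas=[
    [[-0.8, 0.4, 0], 0.01, 0],
    [[0, 0, 0], 0, 0],
    [[0, 0, 0.6], 0, 0],
    [[0, 0, 0], 0, 0],
    [[0, 0, 0.4], 0, 0],
    [[0, 0, 0], 0, 0],
  ],
)

```text
clock: 6.67
position: [0.4266, -0.3135, 0.1125]
ee_rot: [0.968, 0.252, -0.006, -0.006]
ft_force: [-0.6, 0.8, -5.1]
grip_width: 0.094
```

```bash
python3 -c "
from h import *
plan((425,-313,111,29,0,25))"
```

```text
at 6.67 [ 426.6 -313.5  112.5] psi 29.15 tilt [-0.79  0.5 ] F [-0.6  0.8 -5.1] w 8.0
(425, -313, 111, 29, 0, 25) 1
[[[-0.11,-0.13,0.15],0.003,0]]
```

Lower the last bit, release, and rise straight up.

Request:
servo_tool(
  deltas=[
    [[-0.1, -0.1, 0.3], 0, 0],
    [[0, 0, 0], 0, 0],
    [[0, 0, 0.2], 0, 0],
    [[0, 0, 0], 0, 0],
  ],
)

```text
clock: 7.0
position: [0.4266, -0.3145, 0.1114]
ee_rot: [0.968, 0.251, -0.004, -0.003]
ft_force: [0.1, -1.4, -4.6]
grip_width: 0.092
```

Request:
servo_tool(
  deltas=[
    [[0, 0, 0], 0, 2],
    [[0, 0, 0], 0, 4],
    [[0, 0, 0], 0, 5],
    [[0, 0, 0], 0, 5],
    [[0, 0, 0], 0, 5],
    [[0, 0, -1], 0, 5],
    [[0, 0, -2.5], 0, 5],
    [[0, 0, -3], 0, 5],
    [[0, 0, -3], 0, 6],
    [[0, 0, -2], 0, 7],
    [[0, 0, 0], 0, 7.5],
  ],
)

```text
clock: 7.92
position: [0.4278, -0.314, 0.2337]
ee_rot: [0.968, 0.252, -0.004, -0.004]
ft_force: [0.6, -1.3, -0.4]
grip_width: 0.877
```

```bash
python3 -c "
from h import *
plan((573.6,210.5,200,11,7.5))"
```

```text
at 7.92 [ 427.8 -314.   233.7] psi 29.21 tilt [-0.58  0.36] F [ 0.6 -1.3 -0.4] w 74.9
(573.6, 210.5, 200, 11, 7.5) 16
[[[2.4,-2.42,0.21],0.02,7.5],[[2.35,-2.46,0.21],0.02,7.5],[[2.3,-2.51,0.21],0.02,7.5],[[2.25,-2.55,0.21],0.02,7.5],[[2.2,-2.6,0.21],0.02,7.5],[[2.14,-2.64,0.21],0.02,7.5],[[2.09,-2.68,0.21],0.02,7.5],[[2.04,-2.72,0.21],0.02,7.5],[[1.98,-2.76,0.21],0.02,7.5],[[1.93,-2.8,0.21],0.02,7.5],[[1.87,-2.84,0.21],0.02,7.5],[[1.81,-2.88,0.21],0.02,7.5],[[1.76,-2.91,0.21],0.02,7.5],[[1.7,-2.95,0.21],0.02,7.5],[[1.64,-2.98,0.21],0.02,7.5],[[1.58,-3.01,0.21],0.02,7.5]]
```

Request:
servo_tool(
  deltas=[
    [[1.2, -1.2, 0], 0.02, 7.5],
    [[2.4, -2.5, 0], 0.02, 7.5],
    [[2.3, -2.5, 0], 0.02, 7.5],
    [[2.2, -2.5, 0], 0.02, 7.5],
    [[2.2, -2.6, 0], 0.02, 7.5],
    [[2.1, -2.6, 0], 0.02, 7.5],
    [[2.1, -2.7, 0], 0.02, 7.5],
    [[2.0, -2.7, 0], 0.02, 7.5],
    [[2.0, -2.8, 0], 0.02, 7.5],
    [[1.9, -2.8, 0], 0.02, 7.5],
    [[1.9, -2.8, 0], 0.02, 7.5],
    [[1.0, -1.5, 0], 0.02, 7.5],
  ],
)

```text
clock: 8.92
position: [0.5341, 0.0553, 0.2401]
ee_rot: [0.992, 0.123, -0.002, -0.0]
ft_force: [0.2, 0.5, 0.6]
grip_width: 0.876
```

```bash
python3 -c "
from h import *
plan((573.6,210.5,150,11.4,7.5))
im,d,c=shot('top','t1.png')
blanks(im,c,0.012,(110,225,256,345))
v,u=np.mgrid[290:380,440:560]
P=np.array([px2w(c,d,a,b) for a,b in zip(u.ravel(),v.ravel()) if d[b,a]>0])
L=P[(P[:,2]>.072)&(P[:,2]<.086)];print('lid',len(L),cv2.minEnclosingCircle((L[:,:2]*1000).astype(np.float32)),np.median(L[:,2]))
"
```

```text
at 8.92 [534.1  55.3 240.1] psi 14.1 tilt [-0.2 -0. ] F [0.2 0.5 0.6] w 74.8
(573.6, 210.5, 150, 11.4, 7.5) 6
[[[1.27,-2.35,1.5],0.008,7.5],[[1.25,-2.36,1.5],0.008,7.5],[[1.23,-2.37,1.5],0.008,7.5],[[1.21,-2.38,1.5],0.008,7.5],[[1.2,-2.39,1.5],0.008,7.5],[[1.18,-2.4,1.5],0.008,7.5]]
blank rect [416.5 285.4 192.4  16.7] long-axis deg -89.9 spot [0 0]
blank rect [466.8 317.7  55.8  35.2] long-axis deg -17.0 spot [467.2 316.9]
blank rect [564.6 326.2  53.7  35.1] long-axis deg -0.1 spot [564.6 325.4]
blank rect [521.  173.8 226.4  78.9] long-axis deg 0.8 spot [0 0]
blank rect [544.5 210.  189.2  17.2] long-axis deg 16.4 spot [0 0]
blank rect [538.  305.8 221.  192.1] long-axis deg 89.8 spot [468.4 223.2]
lid 1683 ((426.0888366699219, -315.46514892578125), 43.948848724365234) 0.07971477676215621
```

View pics/t1.png

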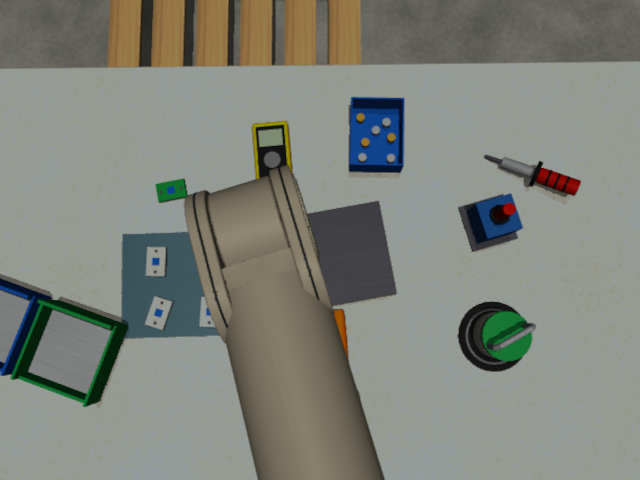

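The canister stands on the pad, with the lid at z 0.080 and about 5 mm off centre. The decoy punch lies at (530,172), clear of the holder. The mat's blanks have not moved.

Request:
servo_tool(
  deltas=[
    [[0.9, -1.7, 1.0], 0.008, 7.5],
    [[1.3, -2.4, 1.5], 0.008, 7.5],
    [[1.3, -2.4, 1.8], 0.008, 7.5],
    [[1.2, -2.4, 1.8], 0.008, 7.5],
    [[1.2, -2.4, 1.5], 0.008, 7.5],
    [[0.8, -1.6, 1.0], 0.008, 7.5],
    [[0, 0, 0], 0, 7.5],
    [[0, 0, 0], 0, 7.5],
  ],
)

```text
clock: 9.63
position: [0.572, 0.2062, 0.1516]
ee_rot: [0.995, 0.099, -0.001, -0.0]
ft_force: [0.9, -0.7, -0.3]
grip_width: 0.879
```

```bash
cat >> h.py <<'E'
def sideb():
    im,d,c=shot('side','x.png'); blanks(im,c,0.012,(270,312,384,400))
E
python3 -c "
from h import *
plan((573.6,210.2,30,11.4,7.5,20))
sideb()"
```

```text
at 9.63 [572.  206.2 151.6] psi 11.34 tilt [-0.14  0.04] F [ 0.9 -0.7 -0.3] w 75.0
(573.6, 210.2, 30, 11.4, 7.5, 20) 7
[[[0.03,-0.05,1.74],-0.0,7.5],[[0.03,-0.05,1.74],-0.0,7.5],[[0.03,-0.05,1.74],-0.0,7.5],[[0.03,-0.05,1.74],-0.0,7.5],[[0.03,-0.05,1.74],-0.0,7.5],[[0.03,-0.05,1.74],-0.0,7.5],[[0.03,-0.05,1.74],-0.0,7.5]]
blank rect [464.8 316.5  55.9  35.6] long-axis deg -17.4 spot [464.7 316.3]
blank rect [562.5 325.   55.8  35.4] long-axis deg -1.1 spot [562.1 324.4]
blank rect [466.8 218.4  55.1  35. ] long-axis deg -2.8 spot [466.6 218.7]
blank rect [426.8 236.8 199.   28.2] long-axis deg -82.7 spot [0 0]
```

Request:
servo_tool(
  deltas=[
    [[0.1, -0.4, 1.5], 0, 7.5],
    [[0, 0, 2.5], 0, 7.5],
    [[0, 0, 3], 0, 7.5],
    [[0, 0, 2.5], 0, 7.5],
    [[0, 0, 1.5], 0, 7.5],
    [[0, 0, 0.5], 0, 7.5],
    [[0, 0, 0], 0, 7.5],
    [[0, 0, 0], 0, 7.5],
  ],
)

```text
clock: 10.35
position: [0.576, 0.2012, 0.0351]
ee_rot: [0.996, 0.093, 0.003, 0.001]
ft_force: [-0.8, -0.4, 0.8]
grip_width: 0.878
```

```bash
python3 -c "
from h import *
plan((573.1,209.8,1,11.4,7.5,20))"
```

```text
at 10.35 [576.  201.2  35.1] psi 10.72 tilt [ 0.38 -0.13] F [-0.8 -0.4  0.8] w 75.0
(573.1, 209.8, 1, 11.4, 7.5, 20) 2
[[[-0.06,-0.45,1.71],-0.006,7.5],[[-0.06,-0.45,1.71],-0.006,7.5]]
```

Request:
servo_tool(
  deltas=[
    [[-0.1, -0.9, 0], -0.012, 7.5],
    [[0, 0, 0], 0, 7.5],
    [[0, 0, 1.3], 0, 7.5],
    [[0, 0, 1.2], 0, 7.5],
    [[0, 0, 0.5], 0, 7.5],
    [[0, 0, 0], 0, 7.5],
    [[0, 0, 0], 0, 7.5],
  ],
)

```text
clock: 10.93
position: [0.5761, 0.2113, 0.0067]
ee_rot: [0.995, 0.1, 0.007, 0.001]
ft_force: [0.5, -0.2, 0.8]
grip_width: 0.873
```

```bash
python3 -c "
from h import *
plan((573.1,209.8,1,11.4,7.5,20))"
```

```text
at 10.93 [576.1 211.3   6.7] psi 11.45 tilt [ 0.77 -0.03] F [ 0.5 -0.2  0.8] w 74.5
(573.1, 209.8, 1, 11.4, 7.5, 20) 1
[[[-0.32,0.09,0.57],0.001,7.5]]
```

Request:
servo_tool(
  deltas=[
    [[-0.3, 0.1, 0.4], 0, 7.5],
    [[0, 0, 0.1], 0, 6.5],
    [[0, 0, 0], 0, 5],
    [[0, 0, 0], 0, 5],
    [[0, 0, 0], 0, 5],
    [[0, 0, 0], 0, 5],
    [[0, 0, 0], 0, 5],
  ],
  force=40,
)

```text
clock: 11.52
position: [0.5734, 0.2095, 0.0018]
ee_rot: [0.995, 0.1, 0.007, 0.001]
ft_force: [-0.5, 0.7, -1.3]
grip_width: 0.638
```

Request:
servo_tool(
  deltas=[
    [[0, 0, -0.8], 0, 5],
    [[0, 0, -1.5], 0, 5],
    [[0, 0, -2], 0, 5],
    [[0, 0, -2], 0, 5],
    [[0, 0, -1], 0, 5],
    [[0, 0, 0], 0, 5],
    [[0, 0, 0], 0, 5],
  ],
)

```text
clock: 12.1
position: [0.5722, 0.2099, 0.0827]
ee_rot: [0.995, 0.1, 0.007, 0.001]
ft_force: [0.5, -0.5, -1.3]
grip_width: 0.638
```

```bash
python3 -c "
from h import *
plan((564,33.6,75,9,5,22))"
```

```text
at 12.1 [572.2 209.9  82.7] psi 11.46 tilt [ 0.85 -0.01] F [ 0.5 -0.5 -1.3] w 54.5
(564, 33.6, 75, 9, 5, 22) 9
[[[-0.48,1.9,0.09],0.005,5],[[-0.47,1.9,0.09],0.005,5],[[-0.46,1.91,0.09],0.005,5],[[-0.45,1.91,0.09],0.005,5],[[-0.44,1.91,0.09],0.005,5],[[-0.43,1.91,0.09],0.005,5],[[-0.42,1.91,0.09],0.005,5],[[-0.41,1.92,0.09],0.005,5],[[-0.41,1.92,0.09],0.005,5]]
```

Request:
servo_tool(
  deltas=[
    [[-0.2, 1.2, 0], 0, 5],
    [[-0.4, 2.4, 0], 0.005, 5],
    [[-0.5, 3.0, 0], 0.005, 5],
    [[-0.5, 3.1, 0], 0.005, 5],
    [[-0.5, 3.1, 0], 0.005, 5],
    [[-0.5, 3.1, 0], 0.005, 5],
    [[-0.5, 3.1, 0], 0.005, 5],
    [[-0.5, 3.1, 0], 0.005, 5],
    [[-0.5, 3.0, 0], 0.005, 5],
    [[-0.4, 2.4, 0], 0, 5],
    [[-0.2, 1.4, 0], 0, 5],
    [[0, 0.5, 0], 0, 5],
  ],
)

```text
clock: 13.1
position: [0.5688, -0.1107, 0.0705]
ee_rot: [0.997, 0.079, -0.001, 0.0]
ft_force: [-0.0, 0.5, -1.7]
grip_width: 0.638
```

Request:
servo_tool(
  deltas=[
    [[0, 0, 0], 0, 5],
    [[0, 0, 0], 0, 5],
  ],
)

```text
clock: 13.27
position: [0.5673, -0.1131, 0.0688]
ee_rot: [0.997, 0.077, -0.002, -0.0]
ft_force: [0.3, 0.8, -1.5]
grip_width: 0.64
```

```bash
python3 -c "
from h import *
plan((583.6,-90.9,35,9,5,22))"
```

```text
at 13.27 [ 567.3 -113.1   68.8] psi 8.83 tilt [-0.27  0.  ] F [ 0.3  0.8 -1.5] w 54.7
(583.6, -90.9, 35, 9, 5, 22) 2
[[[0.98,-0.97,1.69],-0.001,5],[[0.98,-0.97,1.69],-0.001,5]]
```

Request:
servo_tool(
  deltas=[
    [[1.0, -1.0, 0], 0, 5],
    [[0.6, -0.8, 0], 0, 5],
    [[0, 0, 0], 0, 5],
    [[0, 0, 1.2], 0, 5],
    [[0, 0, 1.2], 0, 5],
    [[0, 0, 0.5], 0, 5],
    [[0, 0, 0], 0, 5],
    [[0, 0, 0], 0, 5],
  ],
)

```text
clock: 13.93
position: [0.5799, -0.0836, 0.0349]
ee_rot: [0.997, 0.082, -0.003, -0.002]
ft_force: [-0.6, 0.2, -0.9]
grip_width: 0.638
```

```bash
python3 -c "
from h import *
plan((583.6,-90.9,20.5,9,5,22))"
```

```text
at 13.93 [579.9 -83.6  34.9] psi 9.42 tilt [-0.42  0.18] F [-0.6  0.2 -0.9] w 54.4
(583.6, -90.9, 20.5, 9, 5, 22) 1
[[[0.25,0.78,1.44],0.007,5]]
```

Request:
servo_tool(
  deltas=[
    [[0.3, 0.8, 0], 0.007, 5],
    [[0, 0, 0], 0, 5],
    [[0, 0, 0.8], 0, 5],
    [[0, 0, 0], 0, 5],
    [[0, 0, 0.6], 0, 5],
    [[0, 0, 0], 0, 5],
  ],
)

```text
clock: 14.43
position: [0.5855, -0.0935, 0.0206]
ee_rot: [0.997, 0.077, -0.002, -0.001]
ft_force: [-0.2, 0.1, -1.1]
grip_width: 0.64
```

```bash
python3 -c "
from h import *
plan((583.6,-90.9,20.5,9,5,22))"
```

```text
at 14.43 [585.5 -93.5  20.6] psi 8.83 tilt [-0.28  0.13] F [-0.2  0.1 -1.1] w 54.7
(583.6, -90.9, 20.5, 9, 5, 22) 1
[[[-0.15,-0.29,0.01],-0.003,5]]
```

Request:
servo_tool(
  deltas=[
    [[-0.1, -0.3, 0], 0, 5],
    [[0, 0, 0.05], 0, 5],
    [[0, 0, 0], 0, 6.5],
    [[0, 0, 0], 0, 7.5],
    [[0, 0, 0], 0, 7.5],
    [[0, 0, -1], 0, 7.5],
    [[0, 0, -2], 0, 7.5],
    [[0, 0, -2.5], 0, 7.5],
    [[0, 0, -2], 0, 7.5],
    [[0, 0, 0], 0, 7.5],
    [[0, 0, 0], 0, 7.5],
  ],
)

```text
clock: 15.35
position: [0.5837, -0.0898, 0.1011]
ee_rot: [0.997, 0.078, -0.003, -0.001]
ft_force: [-0.0, 0.3, -0.8]
grip_width: 0.883
```

```bash
python3 -c "
from h import *
plan((467.7,219.4,70,-2.6,7.5,31))"
```

```text
at 15.35 [583.7 -89.8 101.1] psi 8.91 tilt [-0.33  0.15] F [-0.   0.3 -0.8] w 75.4
(467.7, 219.4, 70, -2.6, 7.5, 31) 11
[[[-0.61,-2.94,0.28],0.018,7.5],[[-0.66,-2.93,0.28],0.018,7.5],[[-0.71,-2.92,0.28],0.018,7.5],[[-0.77,-2.9,0.28],0.018,7.5],[[-0.82,-2.89,0.28],0.018,7.5],[[-0.87,-2.87,0.28],0.018,7.5],[[-0.92,-2.86,0.28],0.018,7.5],[[-0.98,-2.84,0.28],0.018,7.5],[[-1.03,-2.82,0.28],0.018,7.5],[[-1.08,-2.8,0.28],0.018,7.5],[[-1.13,-2.78,0.28],0.018,7.5]]
```

Request:
servo_tool(
  deltas=[
    [[-0.3, -1.5, 0.2], 0.018, 7.5],
    [[-0.6, -2.9, 0.3], 0.018, 7.5],
    [[-0.7, -2.9, 0.3], 0.018, 7.5],
    [[-0.8, -2.9, 0.3], 0.018, 7.5],
    [[-0.8, -2.9, 0.3], 0.018, 7.5],
    [[-0.9, -2.9, 0.3], 0.018, 7.5],
    [[-0.9, -2.9, 0.3], 0.018, 7.5],
    [[-1.0, -2.8, 0.3], 0.018, 7.5],
    [[-1.0, -2.8, 0.3], 0.018, 7.5],
    [[-1.1, -2.5, 0.3], 0.018, 7.5],
    [[-0.8, -1.5, 0.2], 0.018, 7.5],
    [[-0.3, -0.6, 0], 0, 7.5],
  ],
)

```text
clock: 16.35
position: [0.4682, 0.2032, 0.0663]
ee_rot: [1.0, -0.03, -0.004, 0.0]
ft_force: [-0.0, 0.1, -0.3]
grip_width: 0.877
```

Request:
servo_tool(
  deltas=[
    [[0, 0, 0], 0, 7.5],
    [[0, 0, 0], 0, 7.5],
  ],
)

```text
clock: 16.52
position: [0.4672, 0.2042, 0.0659]
ee_rot: [1.0, -0.028, -0.005, 0.0]
ft_force: [0.2, 0.0, 0.1]
grip_width: 0.879
```

```bash
python3 -c "
from h import *
plan((467.7,219.4,5,-2.6,7.5,15))
sideb()"
```

```text
at 16.52 [467.2 204.2  65.9] psi -3.2 tilt [-0.54 -0.04] F [0.2 0.  0.1] w 75.0
(467.7, 219.4, 5, -2.6, 7.5, 15) 5
[[[-0.01,-0.3,1.22],-0.002,7.5],[[-0.01,-0.3,1.22],-0.002,7.5],[[-0.01,-0.3,1.22],-0.002,7.5],[[-0.0,-0.3,1.22],-0.002,7.5],[[-0.0,-0.3,1.22],-0.002,7.5]]
blank rect [464.9 316.5  55.7  35.6] long-axis deg -17.4 spot [464.7 316.3]
blank rect [562.5 325.   55.8  35.4] long-axis deg -1.1 spot [562.1 324.4]
blank rect [415.2 284.2 102.   17.3] long-axis deg -82.7 spot [0 0]
blank rect [619.8 263.7 188.   48.1] long-axis deg -73.5 spot [0 0]
```

Request:
servo_tool(
  deltas=[
    [[0, -0.9, 0], 0, 7.5],
    [[0, -0.5, 0], -0.01, 7.5],
    [[0, 0, 0], 0, 7.5],
    [[0, 0, 1.2], 0, 7.5],
    [[0, 0, 1.3], 0, 7.5],
    [[0, 0, 1.2], 0, 7.5],
    [[0, 0, 1.0], 0, 7.5],
    [[0, 0, 0.4], 0, 7.5],
    [[0, 0, 0], 0, 7.5],
    [[0, 0, 0], 0, 7.5],
  ],
)

```text
clock: 17.4
position: [0.4697, 0.2131, 0.0076]
ee_rot: [1.0, -0.027, -0.006, 0.002]
ft_force: [0.2, -0.1, 0.1]
grip_width: 0.881
```

```bash
python3 -c "
from h import *
plan((467.7,219.4,1.5,-2.6,7.5,20))"
```

```text
at 17.4 [469.7 213.1   7.6] psi -3.04 tilt [-0.68 -0.17] F [ 0.2 -0.1  0.1] w 75.2
(467.7, 219.4, 1.5, -2.6, 7.5, 20) 1
[[[-0.23,-0.62,0.61],-0.008,7.5]]
```

Request:
servo_tool(
  deltas=[
    [[-0.2, -0.7, 0.3], -0.008, 7.5],
    [[0, 0, 0.3], 0, 7],
    [[0, 0, 0], 0, 5],
    [[0, 0, 0], 0, 5],
    [[0, 0, 0], 0, 5],
    [[0, 0, 0], 0, 5],
    [[0, 0, 0], 0, 5],
    [[0, 0, 0], 0, 5],
  ],
)

```text
clock: 18.07
position: [0.4687, 0.222, 0.003]
ee_rot: [1.0, -0.022, -0.005, 0.001]
ft_force: [0.3, 0.1, -2.0]
grip_width: 0.638
```

Request:
servo_tool(
  deltas=[
    [[0, 0, -0.8], 0, 5],
    [[0, 0, -1.5], 0, 5],
    [[0, 0, -2], 0, 5],
    [[0, 0, -2], 0, 5],
    [[0, 0, -1], 0, 5],
    [[0, 0, 0], 0, 5],
    [[0, 0, 0], 0, 5],
  ],
)

```text
clock: 18.65
position: [0.4687, 0.2219, 0.0804]
ee_rot: [1.0, -0.021, -0.005, 0.001]
ft_force: [-0.6, -0.2, -1.9]
grip_width: 0.638
```

```bash
python3 -c "
from h import *
plan((577.1,-49.4,75,9,5,28))"
```

```text
at 18.65 [468.7 221.9  80.4] psi -2.46 tilt [-0.59 -0.15] F [-0.6 -0.2 -1.9] w 54.5
(577.1, -49.4, 75, 9, 5, 28) 11
[[[1.09,2.42,0.05],-0.018,5],[[1.05,2.44,0.05],-0.018,5],[[1.0,2.46,0.05],-0.018,5],[[0.96,2.48,0.05],-0.018,5],[[0.91,2.49,0.05],-0.018,5],[[0.87,2.51,0.05],-0.018,5],[[0.82,2.53,0.05],-0.018,5],[[0.77,2.54,0.05],-0.018,5],[[0.73,2.55,0.05],-0.018,5],[[0.68,2.57,0.05],-0.018,5],[[0.63,2.58,0.05],-0.018,5]]
```

Request:
servo_tool(
  deltas=[
    [[0.5, 1.2, 0], -0.018, 5],
    [[1.1, 2.4, 0], -0.018, 5],
    [[1.0, 2.5, 0], -0.018, 5],
    [[1.0, 2.5, 0], -0.018, 5],
    [[0.9, 2.5, 0], -0.018, 5],
    [[0.9, 2.5, 0], -0.018, 5],
    [[0.8, 2.5, 0], -0.018, 5],
    [[0.8, 2.5, 0], -0.018, 5],
    [[0.7, 2.5, 0], -0.018, 5],
    [[0.7, 2.2, 0], -0.018, 5],
    [[0.5, 1.4, 0], -0.018, 5],
    [[0.2, 0.6, 0], 0, 5],
  ],
)

```text
clock: 19.65
position: [0.5707, -0.0364, 0.0664]
ee_rot: [0.996, 0.086, -0.012, 0.0]
ft_force: [-0.2, 0.2, -1.3]
grip_width: 0.64
```

Request:
servo_tool(
  deltas=[
    [[0, 0, 0], 0, 5],
    [[0, 0, 0], 0, 5],
  ],
)

```text
clock: 19.82
position: [0.5699, -0.0375, 0.0643]
ee_rot: [0.996, 0.084, -0.014, -0.0]
ft_force: [-0.6, -0.9, -1.1]
grip_width: 0.64
```

```bash
python3 -c "
from h import *
plan((577.1,-47.6,35,9,5,28))"
```

```text
at 19.82 [569.9 -37.5  64.3] psi 9.61 tilt [-1.59 -0.12] F [-0.6 -0.9 -1.1] w 54.6
(577.1, -47.6, 35, 9, 5, 28) 2
[[[0.27,0.56,1.47],0.005,5],[[0.28,0.56,1.47],0.005,5]]
```

Request:
servo_tool(
  deltas=[
    [[0.5, 1.0, 0], 0.01, 5],
    [[0, 0, 0], 0, 5],
    [[0, 0, 1.2], 0, 5],
    [[0, 0, 1.2], 0, 5],
    [[0, 0, 0.5], 0, 5],
    [[0, 0, 0], 0, 5],
    [[0, 0, 0], 0, 5],
  ],
)

```text
clock: 20.4
position: [0.5741, -0.0416, 0.0307]
ee_rot: [0.997, 0.081, -0.015, -0.001]
ft_force: [0.1, 0.2, -0.5]
grip_width: 0.639
```

```bash
python3 -c "
from h import *
plan((577.1,-47.6,21.5,9,5,28))"
```

```text
at 20.4 [574.1 -41.6  30.7] psi 9.32 tilt [-1.72 -0.03] F [ 0.1  0.2 -0.5] w 54.6
(577.1, -47.6, 21.5, 9, 5, 28) 1
[[[0.2,0.64,0.92],0.006,5]]
```

Request:
servo_tool(
  deltas=[
    [[0.2, 0.7, 0], 0.005, 5],
    [[0, 0, 0], 0, 5],
    [[0, 0, 0.6], 0, 5],
    [[0, 0, 0.3], 0, 5],
    [[0, 0, 0], 0, 5],
  ],
)

```text
clock: 20.82
position: [0.5777, -0.0488, 0.0214]
ee_rot: [0.997, 0.078, -0.014, -0.001]
ft_force: [0.0, -0.7, -1.0]
grip_width: 0.642
```

```bash
python3 -c "
from h import *
plan((577.1,-47.6,21.5,9,5,28))"
```

```text
at 20.82 [577.7 -48.8  21.4] psi 9.0 tilt [-1.65 -0.04] F [ 0.  -0.7 -1. ] w 54.9
(577.1, -47.6, 21.5, 9, 5, 28) 1
[[[-0.04,-0.13,-0.01],0.0,5]]
```

Good. Release, rise, and go to the next blank at (563.5,325.5,−0.5°).

Request:
servo_tool(
  deltas=[
    [[0, -0.1, 0], 0, 5],
    [[0, 0, 0], 0, 6.5],
    [[0, 0, 0], 0, 7.5],
    [[0, 0, 0], 0, 7.5],
    [[0, 0, -1], 0, 7.5],
    [[0, 0, -2], 0, 7.5],
    [[0, 0, -2.5], 0, 7.5],
    [[0, 0, -2], 0, 7.5],
    [[0, 0, 0], 0, 7.5],
    [[0, 0, 0], 0, 7.5],
  ],
)

```text
clock: 21.65
position: [0.5801, -0.0468, 0.1034]
ee_rot: [0.997, 0.079, -0.014, -0.001]
ft_force: [-0.3, 0.3, -1.1]
grip_width: 0.878
```

```bash
python3 -c "
from h import *
plan((563.5,325.5,70,-0.5,7.5,31))"
```

```text
at 21.65 [580.1 -46.8 103.4] psi 9.08 tilt [-1.58 -0.02] F [-0.3  0.3 -1.1] w 75.0
(563.5, 325.5, 70, -0.5, 7.5, 31) 13
[[[0.33,-2.85,0.26],0.013,7.5],[[0.29,-2.85,0.26],0.013,7.5],[[0.25,-2.86,0.26],0.013,7.5],[[0.22,-2.86,0.26],0.013,7.5],[[0.18,-2.86,0.26],0.013,7.5],[[0.14,-2.86,0.26],0.013,7.5],[[0.11,-2.86,0.26],0.013,7.5],[[0.07,-2.87,0.26],0.013,7.5],[[0.03,-2.87,0.26],0.013,7.5],[[-0.01,-2.87,0.26],0.013,7.5],[[-0.04,-2.87,0.26],0.013,7.5],[[-0.08,-2.87,0.26],0.013,7.5],[[-0.12,-2.86,0.26],0.013,7.5]]
```

Request:
servo_tool(
  deltas=[
    [[0.2, -1.5, 0.1], 0.013, 7.5],
    [[0.3, -2.9, 0.2], 0.013, 7.5],
    [[0.3, -3.4, 0.2], 0.013, 7.5],
    [[0.2, -3.5, 0.2], 0.013, 7.5],
    [[0.2, -3.5, 0.2], 0.013, 7.5],
    [[0.2, -3.5, 0.2], 0.013, 7.5],
    [[0.1, -3.5, 0.2], 0.013, 7.5],
    [[0.1, -3.5, 0.2], 0.013, 7.5],
    [[0, -3.5, 0.2], 0.013, 7.5],
    [[0, -3.0, 0.2], 0.013, 7.5],
    [[0, -2.0, 0.1], 0.013, 7.5],
    [[0, -1.0, 0], 0.013, 7.5],
  ],
)

```text
clock: 22.65
position: [0.5642, 0.3096, 0.0773]
ee_rot: [1.0, -0.008, -0.016, 0.003]
ft_force: [-0.3, 0.6, 0.0]
grip_width: 0.876
```

Request:
servo_tool(
  deltas=[
    [[0, 0, 0], 0, 7.5],
    [[0, 0, 0], 0, 7.5],
  ],
)

```text
clock: 22.82
position: [0.5619, 0.3133, 0.0761]
ee_rot: [1.0, -0.005, -0.017, 0.002]
ft_force: [0.2, 0.9, 0.9]
grip_width: 0.876
```

```bash
python3 -c "
from h import *
plan((563.5,325.5,5,-.5,7.5,15))
sideb()"
```

```text
at 22.82 [561.9 313.3  76.1] psi -0.62 tilt [-1.97 -0.25] F [0.2 0.9 0.9] w 74.8
(563.5, 325.5, 5, -0.5, 7.5, 15) 5
[[[0.03,-0.24,1.42],-0.0,7.5],[[0.03,-0.24,1.42],-0.0,7.5],[[0.03,-0.24,1.42],-0.0,7.5],[[0.03,-0.24,1.42],-0.0,7.5],[[0.03,-0.24,1.42],-0.0,7.5]]
blank rect [464.8 316.7  55.2  34. ] long-axis deg -17.4 spot [464.7 316.3]
blank rect [418.8 255.8 159.2  17.3] long-axis deg -82.7 spot [0 0]
```

Request:
servo_tool(
  deltas=[
    [[0.1, -0.9, 0], 0, 7.5],
    [[0, -0.4, 0], 0, 7.5],
    [[0, 0, 0], 0, 7.5],
    [[0, 0, 1.3], 0, 7.5],
    [[0, 0, 1.5], 0, 7.5],
    [[0, 0, 1.4], 0, 7.5],
    [[0, 0, 1.2], 0, 7.5],
    [[0, 0, 0.6], 0, 7.5],
    [[0, 0, 0], 0, 7.5],
    [[0, 0, 0], 0, 7.5],
  ],
)

```text
clock: 23.7
position: [0.5622, 0.319, 0.0068]
ee_rot: [1.0, -0.009, -0.018, 0.005]
ft_force: [0.7, 0.1, -0.2]
grip_width: 0.878
```

```bash
python3 -c "
from h import *
plan((563.5,325.5,2,-.5,7.5,20))"
```

```text
at 23.7 [562.2 319.    6.8] psi -1.03 tilt [-2.11 -0.52] F [ 0.7  0.1 -0.2] w 75.0
(563.5, 325.5, 2, -0.5, 7.5, 20) 1
[[[0.12,-0.65,0.48],-0.009,7.5]]
```

Request:
servo_tool(
  deltas=[
    [[0.1, -0.6, 0.2], -0.008, 7.5],
    [[0, 0, 0.2], 0, 7],
    [[0, 0, 0], 0, 5],
    [[0, 0, 0], 0, 5],
    [[0, 0, 0], 0, 5],
    [[0, 0, 0], 0, 5],
    [[0, 0, 0], 0, 5],
    [[0, 0, 0], 0, 5],
  ],
)

```text
clock: 24.37
position: [0.5644, 0.3268, 0.0046]
ee_rot: [1.0, -0.004, -0.017, 0.004]
ft_force: [0.6, -0.4, -1.5]
grip_width: 0.638
```

Request:
servo_tool(
  deltas=[
    [[0, 0, -0.8], 0, 5],
    [[0, 0, -1.5], 0, 5],
    [[0, 0, -2], 0, 5],
    [[0, 0, -2], 0, 5],
    [[0, 0, -1], 0, 5],
    [[0, 0, 0], 0, 5],
    [[0, 0, 0], 0, 5],
  ],
)

```text
clock: 24.95
position: [0.5671, 0.3275, 0.0857]
ee_rot: [1.0, -0.004, -0.016, 0.003]
ft_force: [-0.5, -0.0, -2.0]
grip_width: 0.636
```

```bash
python3 -c "
from h import *
plan((570.5,-7.9,75,9,5,29))"
```

```text
at 24.95 [567.1 327.5  85.7] psi -0.49 tilt [-1.88 -0.38] F [-0.5 -0.  -2. ] w 54.3
(570.5, -7.9, 75, 9, 5, 29) 12
[[[0.05,2.79,0.09],-0.014,5],[[0.01,2.8,0.09],-0.014,5],[[-0.02,2.79,0.09],-0.014,5],[[-0.06,2.79,0.09],-0.014,5],[[-0.1,2.79,0.09],-0.014,5],[[-0.14,2.79,0.09],-0.014,5],[[-0.18,2.79,0.09],-0.014,5],[[-0.22,2.79,0.09],-0.014,5],[[-0.26,2.78,0.09],-0.014,5],[[-0.29,2.78,0.09],-0.014,5],[[-0.33,2.78,0.09],-0.014,5],[[-0.37,2.77,0.09],-0.014,5]]
```

Request:
servo_tool(
  deltas=[
    [[0, 1.4, 0], -0.014, 5],
    [[0, 2.8, 0], -0.014, 5],
    [[0, 3.0, 0], -0.014, 5],
    [[0, 3.2, 0], -0.014, 5],
    [[-0.1, 3.2, 0], -0.014, 5],
    [[-0.1, 3.2, 0], -0.014, 5],
    [[-0.1, 3.2, 0], -0.014, 5],
    [[-0.1, 3.2, 0], -0.014, 5],
    [[-0.2, 3.0, 0], -0.014, 5],
    [[-0.2, 2.4, 0], -0.014, 5],
    [[-0.2, 1.6, 0], -0.014, 5],
    [[-0.2, 0.8, 0], -0.014, 5],
  ],
)

```text
clock: 25.95
position: [0.5693, 0.0052, 0.0769]
ee_rot: [0.996, 0.087, -0.023, 0.001]
ft_force: [0.2, 1.1, -1.0]
grip_width: 0.64
```

Request:
servo_tool(
  deltas=[
    [[0, 0, 0], 0, 5],
    [[0, 0, 0], 0, 5],
  ],
)

```text
clock: 26.12
position: [0.5683, 0.0017, 0.0752]
ee_rot: [0.996, 0.084, -0.024, 0.001]
ft_force: [1.0, -0.0, -1.4]
grip_width: 0.639
```

```bash
python3 -c "
from h import *
plan((570.5,-6.7,38,9,5,29))"
```

```text
at 26.12 [568.3   1.7  75.2] psi 9.7 tilt [-2.76 -0.37] F [ 1.  -0.  -1.4] w 54.5
(570.5, -6.7, 38, 9, 5, 29) 2
[[[0.04,0.43,1.86],0.006,5],[[0.04,0.43,1.86],0.006,5]]
```

Request:
servo_tool(
  deltas=[
    [[0.1, 0.7, 0], 0.012, 5],
    [[0, 0, 0], 0, 5],
    [[0, 0, 1.3], 0, 5],
    [[0, 0, 1.3], 0, 5],
    [[0, 0, 0.8], 0, 5],
    [[0, 0, 0.3], 0, 5],
    [[0, 0, 0], 0, 5],
    [[0, 0, 0], 0, 5],
  ],
)

```text
clock: 26.78
position: [0.567, -0.0, 0.0317]
ee_rot: [0.996, 0.081, -0.026, 0.0]
ft_force: [0.2, 0.3, -1.4]
grip_width: 0.635
```

```bash
python3 -c "
from h import *
plan((570.5,-6.7,23,9,5,29))"
```

```text
at 26.78 [567.   -0.   31.7] psi 9.28 tilt [-2.96 -0.24] F [ 0.2  0.3 -1.4] w 54.3
(570.5, -6.7, 23, 9, 5, 29) 1
[[[0.24,0.72,0.87],0.005,5]]
```

Request:
servo_tool(
  deltas=[
    [[0.3, 0.8, 0], 0.005, 5],
    [[0, 0, 0], 0, 5],
    [[0, 0, 0.5], 0, 5],
    [[0, 0, 0.3], 0, 5],
    [[0, 0, 0], 0, 5],
  ],
)

```text
clock: 27.2
position: [0.5723, -0.0085, 0.024]
ee_rot: [0.997, 0.078, -0.025, 0.0]
ft_force: [0.1, -0.7, -1.9]
grip_width: 0.639
```

```bash
python3 -c "
from h import *
plan((570.5,-6.7,23,9,5,29))"
```

```text
at 27.2 [572.3  -8.5  24. ] psi 8.93 tilt [-2.84 -0.26] F [ 0.1 -0.7 -1.9] w 54.5
(570.5, -6.7, 23, 9, 5, 29) 1
[[[-0.15,-0.21,0.1],-0.001,5]]
```

Request:
servo_tool(
  deltas=[
    [[-0.1, -0.2, 0.1], 0, 5],
    [[0, 0, 0], 0, 5],
    [[0, 0, 0], 0, 6.5],
    [[0, 0, 0], 0, 7.5],
    [[0, 0, 0], 0, 7.5],
    [[0, 0, -1], 0, 7.5],
    [[0, 0, -2], 0, 7.5],
    [[0, 0, -2.5], 0, 7.5],
    [[0, 0, -2], 0, 7.5],
    [[0, 0, 0], 0, 7.5],
    [[0, 0, 0], 0, 7.5],
  ],
)

```text
clock: 28.12
position: [0.5749, -0.0052, 0.1048]
ee_rot: [0.997, 0.078, -0.024, 0.0]
ft_force: [-0.2, 0.0, -0.0]
grip_width: 0.879
```

```bash
python3 -c "
from h import *
plan((466,317,75,-17.2,7.5,31))"
```

```text
at 28.12 [574.9  -5.2 104.8] psi 9.01 tilt [-2.78 -0.23] F [-0.2  0.  -0. ] w 75.0
(466, 317, 75, -17.2, 7.5, 31) 12
[[[-0.48,-2.79,0.25],0.038,7.5],[[-0.58,-2.77,0.25],0.038,7.5],[[-0.69,-2.75,0.25],0.038,7.5],[[-0.79,-2.72,0.25],0.038,7.5],[[-0.89,-2.69,0.25],0.038,7.5],[[-1.0,-2.65,0.25],0.038,7.5],[[-1.1,-2.61,0.25],0.038,7.5],[[-1.2,-2.57,0.25],0.038,7.5],[[-1.29,-2.52,0.25],0.038,7.5],[[-1.39,-2.47,0.25],0.038,7.5],[[-1.48,-2.42,0.25],0.038,7.5],[[-1.57,-2.36,0.25],0.038,7.5]]
```

Request:
servo_tool(
  deltas=[
    [[-0.2, -1.4, 0.1], 0.038, 7.5],
    [[-0.6, -2.8, 0.1], 0.038, 7.5],
    [[-0.7, -3.0, 0.1], 0.038, 7.5],
    [[-0.8, -3.0, 0.1], 0.038, 7.5],
    [[-0.9, -3.0, 0.1], 0.038, 7.5],
    [[-1.0, -3.0, 0.1], 0.038, 7.5],
    [[-1.1, -2.9, 0.1], 0.038, 7.5],
    [[-1.2, -2.8, 0.1], 0.038, 7.5],
    [[-1.3, -2.6, 0.1], 0.038, 7.5],
    [[-1.3, -2.3, 0.1], 0.038, 7.5],
    [[-1.0, -1.6, 0.1], 0.038, 7.5],
    [[-0.5, -0.8, 0], 0.02, 7.5],
  ],
)

```text
clock: 29.12
position: [0.4774, 0.301, 0.0925]
ee_rot: [0.988, -0.155, -0.025, 0.008]
ft_force: [0.2, 0.1, -0.5]
grip_width: 0.878
```

Request:
servo_tool(
  deltas=[
    [[0, 0, 0], 0, 7.5],
    [[0, 0, 0], 0, 7.5],
  ],
)

```text
clock: 29.28
position: [0.4752, 0.3037, 0.0917]
ee_rot: [0.988, -0.152, -0.026, 0.008]
ft_force: [0.2, -0.1, 0.3]
grip_width: 0.877
```

```bash
python3 -c "
from h import *
plan((466,317,5,-17.2,7.5,15))
im,d,c=shot('side','x.png'); blanks(im,c,0.03,(290,220,375,285))"
```

```text
at 29.28 [475.2 303.7  91.7] psi -17.58 tilt [-3.09 -0.41] F [ 0.2 -0.1  0.3] w 74.9
(466, 317, 5, -17.2, 7.5, 15) 6
[[[-0.21,-0.16,1.45],-0.001,7.5],[[-0.21,-0.17,1.45],-0.001,7.5],[[-0.21,-0.17,1.45],-0.001,7.5],[[-0.21,-0.17,1.45],-0.001,7.5],[[-0.21,-0.17,1.45],-0.001,7.5],[[-0.21,-0.17,1.45],-0.001,7.5]]
blank rect [635.3  -4.9 218.2  72.5] long-axis deg -75.1 spot [0 0]
```

Request:
servo_tool(
  deltas=[
    [[-1.0, -0.7, 0], 0, 7.5],
    [[0, -0.2, 0], 0, 7.5],
    [[0, 0, 0], 0, 7.5],
    [[0, 0, 1.5], 0, 7.5],
    [[0, 0, 1.6], 0, 7.5],
    [[0, 0, 1.6], 0, 7.5],
    [[0, 0, 1.4], 0, 7.5],
    [[0, 0, 1.2], 0, 7.5],
    [[0, 0, 0.6], 0, 7.5],
    [[0, 0, 0], 0, 7.5],
    [[0, 0, 0], 0, 7.5],
  ],
)

```text
clock: 30.25
position: [0.4686, 0.309, 0.0105]
ee_rot: [0.987, -0.156, -0.024, 0.008]
ft_force: [0.1, 0.9, -0.8]
grip_width: 0.878
```

```bash
python3 -c "
from h import *
plan((466,317,3,-17.2,7.5,20))"
```

```text
at 30.25 [468.6 309.   10.5] psi -18.04 tilt [-2.89 -0.48] F [ 0.1  0.9 -0.8] w 75.0
(466, 317, 3, -17.2, 7.5, 20) 1
[[[-0.49,-0.68,0.75],-0.015,7.5]]
```

Request:
servo_tool(
  deltas=[
    [[-0.4, -0.7, 0.3], -0.015, 7.5],
    [[0, 0, 0.4], 0, 7.5],
    [[0, 0, 0.2], 0, 7],
    [[0, 0, 0], 0, 5],
    [[0, 0, 0], 0, 5],
    [[0, 0, 0], 0, 5],
    [[0, 0, 0], 0, 5],
    [[0, 0, 0], 0, 5],
    [[0, 0, 0], 0, 5],
  ],
)

```text
clock: 31.0
position: [0.4681, 0.3189, 0.0038]
ee_rot: [0.989, -0.148, -0.022, 0.007]
ft_force: [-0.9, 0.0, -1.0]
grip_width: 0.639
```

Request:
servo_tool(
  deltas=[
    [[0, 0, -0.8], 0, 5],
    [[0, 0, -1.5], 0, 5],
    [[0, 0, -2], 0, 5],
    [[0, 0, -2], 0, 5],
    [[0, 0, -1], 0, 5],
    [[0, 0, 0], 0, 5],
    [[0, 0, 0], 0, 5],
  ],
)

```text
clock: 31.58
position: [0.4709, 0.3189, 0.0809]
ee_rot: [0.989, -0.148, -0.023, 0.007]
ft_force: [-0.7, 0.0, -1.6]
grip_width: 0.638
```

```bash
python3 -c "
from h import *
plan((564,33.6,85,9,5,25))"
```

```text
at 31.58 [470.9 318.9  80.9] psi -17.06 tilt [-2.75 -0.41] F [-0.7  0.  -1.6] w 54.5
(564, 33.6, 85, 9, 5, 25) 13
[[[1.33,1.89,-0.03],-0.035,5],[[1.26,1.93,-0.03],-0.035,5],[[1.19,1.98,-0.03],-0.035,5],[[1.12,2.02,-0.03],-0.035,5],[[1.05,2.05,-0.03],-0.035,5],[[0.98,2.09,-0.03],-0.035,5],[[0.91,2.12,-0.03],-0.035,5],[[0.83,2.15,-0.03],-0.035,5],[[0.76,2.18,-0.03],-0.035,5],[[0.68,2.21,-0.03],-0.035,5],[[0.6,2.23,-0.03],-0.035,5],[[0.52,2.25,-0.03],-0.035,5],[[0.44,2.27,-0.03],-0.035,5]]
```

Request:
servo_tool(
  deltas=[
    [[0.7, 1.0, 0], -0.035, 5],
    [[1.3, 2.0, 0], -0.035, 5],
    [[1.3, 2.2, 0], -0.035, 5],
    [[1.2, 2.3, 0], -0.035, 5],
    [[1.1, 2.3, 0], -0.035, 5],
    [[1.1, 2.3, 0], -0.035, 5],
    [[1.0, 2.4, 0], -0.035, 5],
    [[0.9, 2.4, 0], -0.035, 5],
    [[0.8, 2.4, 0], -0.035, 5],
    [[0.7, 2.2, 0], -0.035, 5],
    [[0.6, 1.8, 0], -0.035, 5],
    [[0.3, 1.0, 0], -0.035, 5],
  ],
)

```text
clock: 32.58
position: [0.5514, 0.0551, 0.0655]
ee_rot: [0.997, 0.075, -0.032, 0.002]
ft_force: [0.4, -0.9, -2.4]
grip_width: 0.631
```

Request:
servo_tool(
  deltas=[
    [[0, 0, 0], -0.02, 5],
    [[0, 0, 0], 0, 5],
    [[0, 0, 0], 0, 5],
  ],
)

```text
clock: 32.83
position: [0.5504, 0.0521, 0.0624]
ee_rot: [0.996, 0.084, -0.034, 0.001]
ft_force: [-0.4, -0.1, -1.9]
grip_width: 0.639
```

```bash
python3 -c "
from h import *
plan((564,36,38,9,5,29))"
```

```text
at 32.83 [550.4  52.1  62.4] psi 9.6 tilt [-3.84 -0.48] F [-0.4 -0.1 -1.9] w 54.6
(564, 36, 38, 9, 5, 29) 2
[[[0.54,0.91,1.22],0.005,5],[[0.54,0.9,1.22],0.005,5]]
```

Request:
servo_tool(
  deltas=[
    [[0.7, 1.0, 0], 0.006, 5],
    [[0.6, 0.9, 0], 0.006, 5],
    [[0, 0, 0], 0, 5],
    [[0, 0, 1.0], 0, 5],
    [[0, 0, 1.0], 0, 5],
    [[0, 0, 0.4], 0, 5],
    [[0, 0, 0], 0, 5],
    [[0, 0, 0], 0, 5],
  ],
)

```text
clock: 33.5
position: [0.5645, 0.0383, 0.0335]
ee_rot: [0.996, 0.079, -0.035, 0.001]
ft_force: [-0.3, -0.8, -0.4]
grip_width: 0.632
```

```bash
python3 -c "
from h import *
plan((564,36,23,9,5,29))"
```

```text
at 33.5 [564.5  38.3  33.5] psi 9.04 tilt [-3.95 -0.43] F [-0.3 -0.8 -0.4] w 54.0
(564, 36, 23, 9, 5, 29) 1
[[[-0.08,0.22,1.05],0.001,5]]
```

Request:
servo_tool(
  deltas=[
    [[0, 0.3, 0], 0, 5],
    [[0, 0, 0], 0, 5],
    [[0, 0, 0.6], 0, 5],
    [[0, 0, 0.4], 0, 5],
    [[0, 0, 0], 0, 5],
    [[0, 0, 0], 0, 5],
  ],
)

```text
clock: 34.0
position: [0.5643, 0.0353, 0.0231]
ee_rot: [0.996, 0.079, -0.034, 0.001]
ft_force: [-0.4, -0.6, -2.1]
grip_width: 0.639
```

```bash
python3 -c "
from h import *
plan((564,36,23,9,5,29))"
```

```text
at 34.0 [564.3  35.3  23.1] psi 9.07 tilt [-3.9  -0.43] F [-0.4 -0.6 -2.1] w 54.6
(564, 36, 23, 9, 5, 29) 1
[[[-0.02,-0.08,0.01],0.001,5]]
```

Request:
servo_tool(
  deltas=[
    [[0, 0, 0], 0, 6.5],
    [[0, 0, 0], 0, 7.5],
    [[0, 0, 0], 0, 7.5],
    [[0, 0, -1], 0, 7.5],
    [[0, 0, -2.5], 0, 7.5],
    [[0, 0, -3.5], 0, 7.5],
    [[0, 0, -4], 0, 7.5],
    [[0, 0, -4], 0, 7.5],
    [[0, 0, -3], 0, 6],
    [[0, 0, -1], 0, 6],
    [[0, 0, 0], 0, 6],
    [[0, 0, 0], 0, 6],
  ],
)

```text
clock: 35.0
position: [0.5769, 0.0383, 0.2272]
ee_rot: [0.996, 0.08, -0.033, 0.0]
ft_force: [-0.3, -0.6, -0.6]
grip_width: 0.706
```

```bash
python3 -c "
from h import *
plan((520,-300,230,9,6,31))"
```

```text
at 35.0 [576.9  38.3 227.2] psi 9.24 tilt [-3.79 -0.35] F [-0.3 -0.6 -0.6] w 60.3
(520, -300, 230, 9, 6, 31) 12
[[[-0.92,2.71,-0.02],0.0,6],[[-0.92,2.71,-0.02],0.0,6],[[-0.92,2.71,-0.02],0.0,6],[[-0.92,2.71,-0.02],0.0,6],[[-0.92,2.71,-0.02],0.0,6],[[-0.92,2.71,-0.02],0.0,6],[[-0.91,2.71,-0.02],0.0,6],[[-0.91,2.71,-0.02],0.0,6],[[-0.91,2.71,-0.02],0.0,6],[[-0.91,2.71,-0.02],0.0,6],[[-0.91,2.71,-0.02],0.0,6],[[-0.91,2.71,-0.02],0.0,6]]
```

Request:
servo_tool(
  deltas=[
    [[-3, 0.4, 0], 0, 6],
    [[-4, 0.6, 0], 0, 6],
    [[-3, 0.4, 0], 0, 6],
    [[0, 0, 0], 0, 6],
    [[0, 0, 0], 0, 6],
  ],
)

```text
clock: 35.42
position: [0.4732, 0.0072, 0.2248]
ee_rot: [0.996, 0.08, -0.039, -0.002]
ft_force: [0.8, -0.8, -0.3]
grip_width: 0.7
```

```bash
python3 -c "
from h import *
plan()"
```

```text
at 35.42 [473.2   7.2 224.8] psi 9.22 tilt [-4.51 -0.18] F [ 0.8 -0.8 -0.3] w 59.8
```

Request:
servo_tool(
  deltas=[
    [[0, 1.5, 0], 0, 6],
    [[0, 3, 0], 0, 6],
    [[0, 3, 0], 0, 6],
    [[0, 3, 0], 0, 6],
    [[0, 1.5, 0], 0, 6],
    [[0, 0, 0], 0, 6],
    [[0, 0, 0], 0, 6],
  ],
)

```text
clock: 36.0
position: [0.4922, -0.1137, 0.2157]
ee_rot: [0.996, 0.083, -0.044, -0.004]
ft_force: [0.4, -0.2, 0.6]
grip_width: 0.703
```

```bash
python3 -c "
from h import *
plan()"
```

```text
at 36.0 [ 492.2 -113.7  215.7] psi 9.52 tilt [-5.07  0.04] F [ 0.4 -0.2  0.6] w 60.0
```

Request:
servo_tool(
  deltas=[
    [[0, 1.5, 0], 0, 6],
    [[0, 1.5, 0], 0, 6],
    [[0, 1.5, 0], 0, 6],
    [[0, 1.5, 0], 0, 6],
    [[0, 1.5, 0], 0, 6],
    [[0, 1.5, 0], 0, 6],
    [[0, 1.5, 0], 0, 6],
    [[0, 1.5, 0], 0, 6],
    [[0, 0, 0], 0, 6],
    [[0, 0, 0], 0, 6],
  ],
)

```text
clock: 36.83
position: [0.5147, -0.2426, 0.212]
ee_rot: [0.995, 0.084, -0.045, -0.005]
ft_force: [-0.2, 0.7, -0.5]
grip_width: 0.703
```

```bash
python3 -c "
from h import *
plan()
im,d,c=shot('top','t2.png',(270,190,410,320),4)
"
```

```text
at 36.83 [ 514.7 -242.6  212. ] psi 9.71 tilt [-5.16  0.09] F [-0.2  0.7 -0.5] w 60.0
```

View pics/t2.png

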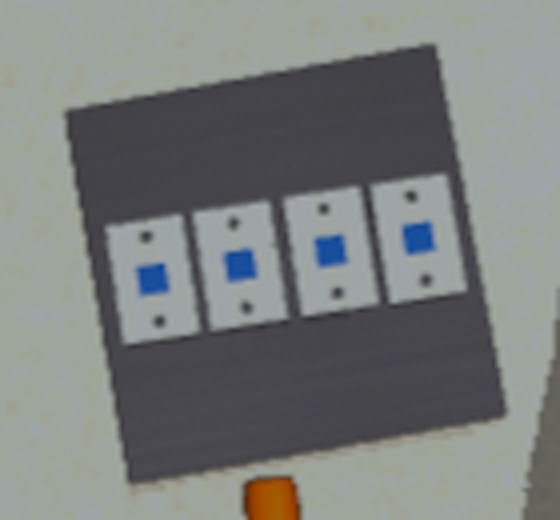

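The blanks lie flat side by side with spots up, at crop pixels (153,279), (241,265), (330,250) and (418,238), nothing overlapping. The tool has picked up a 5° tilt. I'll test which motion takes it out.

Request:
servo_tool(
  deltas=[
    [[0, 0, 2.5], 0, 6],
    [[0, 0, 3.5], 0, 6],
    [[0, 0, 1.5], 0, 6],
    [[0, 0, 0], 0, 6],
    [[0, 0, 0], 0, 6],
  ],
)

```text
clock: 37.3
position: [0.5093, -0.24, 0.1369]
ee_rot: [0.995, 0.086, -0.043, -0.004]
ft_force: [0.4, -0.1, 1.2]
grip_width: 0.701
```

```bash
python3 -c "
from h import *
plan()"
```

```text
at 37.3 [ 509.3 -240.   136.9] psi 9.92 tilt [-4.95  0.03] F [ 0.4 -0.1  1.2] w 59.8
```

Request:
servo_tool(
  deltas=[
    [[0, 0, -1], 0, 6],
    [[0, 0, -4], 0, 6],
    [[0, 0, -4], 0, 6],
    [[0, 0, -3], 0, 6],
    [[0, 0, 0], 0, 6],
    [[0, 0, 0], 0, 6],
  ],
)

```text
clock: 37.8
position: [0.5218, -0.2371, 0.2723]
ee_rot: [0.995, 0.088, -0.04, -0.003]
ft_force: [-0.8, -0.3, -0.5]
grip_width: 0.708
```

```bash
python3 -c "
from h import *
plan()"
```

```text
at 37.8 [ 521.8 -237.1  272.3] psi 10.16 tilt [-4.54 -0.08] F [-0.8 -0.3 -0.5] w 60.5
```

Request:
servo_tool(
  deltas=[
    [[1.5, 0, 0], 0, 6],
    [[4, 0, 0], 0, 6],
    [[3, 0, 0], 0, 6],
    [[0, 0, 0], 0, 6],
    [[0, 0, 0], 0, 6],
  ],
)

```text
clock: 38.22
position: [0.6089, -0.2222, 0.2725]
ee_rot: [0.996, 0.087, -0.036, -0.0]
ft_force: [-0.9, -0.8, -1.0]
grip_width: 0.701
```

```bash
python3 -c "
from h import *
plan()"
```

```text
at 38.22 [ 608.9 -222.2  272.5] psi 10.0 tilt [-4.12 -0.34] F [-0.9 -0.8 -1. ] w 59.9
```

Request:
servo_tool(
  deltas=[
    [[0, 0, -4], 0, 6],
    [[0, 0, -4], 0, 6],
    [[0, 0, -4], 0, 6],
    [[0, 0, 0], 0, 6],
    [[0, 0, 4], 0, 6],
    [[0, 0, 4], 0, 6],
    [[0, 0, 4], 0, 6],
    [[0, 0, 0], 0, 6],
    [[0, 0, -4], 0, 6],
    [[0, 0, -4], 0, 6],
    [[0, 0, -4], 0, 6],
    [[0, 0, 0], 0, 6],
  ],
)

```text
clock: 39.22
position: [0.6061, -0.2222, 0.4071]
ee_rot: [0.996, 0.086, -0.038, -0.0]
ft_force: [0.6, -0.4, 1.6]
grip_width: 0.704
```

```bash
python3 -c "
from h import *
plan()"
```

```text
at 39.22 [ 606.1 -222.2  407.1] psi 9.89 tilt [-4.3  -0.37] F [ 0.6 -0.4  1.6] w 60.1
```

Request:
servo_tool(
  deltas=[
    [[0, 0, 4], 0, 6],
    [[0, 0, 4], 0, 6],
    [[0, 0, 4], 0, 6],
    [[0, 0, 0], 0, 6],
    [[0, 0, -4], 0, 6],
    [[0, 0, -4], 0, 6],
    [[0, 0, -4], 0, 6],
    [[0, 0, 0], 0, 6],
    [[0, 0, 4], 0, 6],
    [[0, 0, 4], 0, 6],
    [[0, 0, 4], 0, 6],
    [[0, 0, 0], 0, 6],
  ],
)

```text
clock: 40.22
position: [0.5993, -0.2236, 0.3326]
ee_rot: [0.996, 0.084, -0.016, 0.006]
ft_force: [-0.9, -0.2, -2.5]
grip_width: 0.699
```

```bash
python3 -c "
from h import *
plan()"
```

```text
at 40.22 [ 599.3 -223.6  332.6] psi 9.59 tilt [-1.82 -0.89] F [-0.9 -0.2 -2.5] w 59.7
```

Request:
servo_tool(
  deltas=[
    [[0, 0, -4], 0, 6],
    [[0, 0, -4], 0, 6],
    [[0, 0, 0], 0, 6],
    [[0, 0, 4], 0, 6],
    [[0, 0, 4], 0, 6],
    [[0, 0, 4], 0, 6],
    [[0, 0, 0], 0, 6],
    [[0, 0, 0], 0, 6],
  ],
)

```text
clock: 40.88
position: [0.602, -0.2251, 0.3334]
ee_rot: [0.997, 0.082, -0.001, 0.011]
ft_force: [-0.5, -0.6, 1.6]
grip_width: 0.704
```

```bash
python3 -c "
from h import *
plan((639,-308.7,180,16.5,4,20))"
```

```text
at 40.88 [ 602.  -225.1  333.4] psi 9.4 tilt [-0.02 -1.32] F [-0.5 -0.6  1.6] w 60.2
(639, -308.7, 180, 16.5, 4, 20) 9
[[[0.25,0.98,1.7],-0.014,4],[[0.24,0.99,1.7],-0.014,4],[[0.23,0.99,1.7],-0.014,4],[[0.21,0.99,1.7],-0.014,4],[[0.2,1.0,1.7],-0.014,4],[[0.19,1.0,1.7],-0.014,4],[[0.17,1.0,1.7],-0.014,4],[[0.16,1.0,1.7],-0.014,4],[[0.14,1.01,1.7],-0.014,4]]
```

Request:
servo_tool(
  deltas=[
    [[0.2, 0.8, 1.0], 0, 6],
    [[0.3, 1.0, 1.8], 0, 6],
    [[0.3, 1.0, 1.8], 0, 6],
    [[0.3, 1.0, 1.8], 0, 6],
    [[0.3, 1.0, 1.8], 0, 6],
    [[0.3, 1.0, 1.8], 0, 6],
    [[0.3, 1.0, 1.8], 0, 6],
    [[0.2, 0.9, 1.2], 0, 6],
    [[0, 0.4, 0.6], 0, 6],
    [[0, 0, 0], 0, 6],
    [[0, 0, 0], 0, 6],
  ],
)

```text
clock: 41.8
position: [0.6517, -0.3204, 0.214]
ee_rot: [0.997, 0.078, 0.012, 0.018]
ft_force: [-0.6, -0.2, 0.2]
grip_width: 0.7
```

```bash
python3 -c "
from h import *
plan((638.5,-308.7,165,9.4,6,20))"
```

```text
at 41.8 [ 651.7 -320.4  214. ] psi 9.02 tilt [ 1.54 -1.93] F [-0.6 -0.2  0.2] w 59.8
(638.5, -308.7, 165, 9.4, 6, 20) 3
[[[-0.37,-0.45,1.63],-0.002,6],[[-0.37,-0.45,1.63],-0.002,6],[[-0.37,-0.45,1.63],-0.002,6]]
```

Request:
servo_tool(
  deltas=[
    [[-3.3, -2.3, 0], 0, 6],
    [[-3.3, -2.3, 0], 0, 6],
    [[-3.3, -2.3, 0], 0, 6],
    [[0, 0, 0], 0, 6],
    [[0, 0, 0], 0, 6],
  ],
)

```text
clock: 42.22
position: [0.5389, -0.2627, 0.2064]
ee_rot: [0.997, 0.079, 0.01, 0.016]
ft_force: [0.3, -0.0, 0.9]
grip_width: 0.703
```

```bash
python3 -c "
from h import *
plan((638.5,-308.7,190,9.4,6,13))"
```

```text
at 42.22 [ 538.9 -262.7  206.4] psi 9.12 tilt [ 1.32 -1.72] F [ 0.3 -0.   0.9] w 60.0
(638.5, -308.7, 190, 9.4, 6, 13) 9
[[[1.01,0.68,0.18],-0.001,6],[[1.01,0.68,0.18],-0.001,6],[[1.01,0.68,0.18],-0.001,6],[[1.01,0.68,0.18],-0.001,6],[[1.01,0.68,0.18],-0.001,6],[[1.01,0.68,0.18],-0.001,6],[[1.01,0.68,0.18],-0.001,6],[[1.01,0.68,0.18],-0.001,6],[[1.01,0.68,0.18],-0.001,6]]
```

Request:
servo_tool(
  deltas=[
    [[0.8, 0.5, 0.1], 0, 6],
    [[1.0, 0.7, 0.2], 0, 6],
    [[1.0, 0.7, 0.2], 0, 6],
    [[1.0, 0.7, 0.2], 0, 6],
    [[1.0, 0.7, 0.2], 0, 6],
    [[1.0, 0.7, 0.2], 0, 6],
    [[1.0, 0.7, 0.2], 0, 6],
    [[0.8, 0.6, 0.2], 0, 6],
    [[0.5, 0.4, 0.1], 0, 6],
    [[0, 0, 0], 0, 6],
    [[0, 0, 0], 0, 6],
  ],
)

```text
clock: 43.13
position: [0.6499, -0.3122, 0.2054]
ee_rot: [0.996, 0.079, 0.021, 0.021]
ft_force: [1.0, 0.6, 0.0]
grip_width: 0.703
```

```bash
python3 -c "
from h import *
plan((638.5,-308.7,160,9.4,6,15))"
```

```text
at 43.13 [ 649.9 -312.2  205.4] psi 9.1 tilt [ 2.56 -2.17] F [1.  0.6 0. ] w 60.1
(638.5, -308.7, 160, 9.4, 6, 15) 4
[[[-0.27,-0.13,1.13],-0.001,6],[[-0.27,-0.13,1.13],-0.001,6],[[-0.27,-0.13,1.13],-0.001,6],[[-0.27,-0.13,1.13],-0.001,6]]
```

Request:
servo_tool(
  deltas=[
    [[-1.2, -0.8, 0], 0, 6],
    [[-1.2, -0.8, 0], 0, 6],
    [[-1.2, -0.8, 0], 0, 6],
    [[-1.2, -0.8, 0], 0, 6],
    [[-1.2, -0.8, 0], 0, 6],
    [[-1.2, -0.8, 0], 0, 6],
    [[-1.2, -0.8, 0], 0, 6],
    [[0, 0, 0], 0, 6],
    [[0, 0, 0], 0, 6],
  ],
)

```text
clock: 43.88
position: [0.5592, -0.2681, 0.2032]
ee_rot: [0.996, 0.079, 0.025, 0.022]
ft_force: [-0.2, -0.5, 0.1]
grip_width: 0.701
```

```bash
python3 -c "
from h import *
plan()"
```

```text
at 43.88 [ 559.2 -268.1  203.2] psi 9.12 tilt [ 3.01 -2.33] F [-0.2 -0.5  0.1] w 59.8
```

Request:
servo_tool(
  deltas=[
    [[3.2, 2.2, 0], 0, 6],
    [[3.2, 2.2, 0], 0, 6],
    [[1, 0.8, 0], 0, 6],
    [[0, 0, 0], 0, 6],
    [[0, 0, 0], 0, 6],
  ],
)

```text
clock: 44.3
position: [0.6423, -0.3086, 0.2059]
ee_rot: [0.996, 0.079, 0.021, 0.023]
ft_force: [-0.2, 0.2, -0.7]
grip_width: 0.702
```

```bash
python3 -c "
from h import *
plan((638.5,-308.7,160,9.4,6,15))"
```

```text
at 44.3 [ 642.3 -308.6  205.9] psi 9.14 tilt [ 2.64 -2.39] F [-0.2  0.2 -0.7] w 59.9
(638.5, -308.7, 160, 9.4, 6, 15) 4
[[[-0.1,-0.01,1.15],-0.001,6],[[-0.1,-0.01,1.15],-0.001,6],[[-0.09,-0.01,1.15],-0.001,6],[[-0.09,-0.01,1.15],-0.001,6]]
```

Request:
servo_tool(
  deltas=[
    [[-0.6, 0, 1.2], 0, 6],
    [[0, -0.2, 1.4], 0, 6],
    [[0, 0, 1.2], 0, 6],
    [[0, 0, 0.8], 0, 6],
    [[0, 0, 0], 0, 6],
    [[0, 0, 0], 0, 6],
  ],
)

```text
clock: 44.8
position: [0.638, -0.3087, 0.1587]
ee_rot: [0.996, 0.079, 0.022, 0.023]
ft_force: [-0.1, 0.4, 1.7]
grip_width: 0.705
```

```bash
python3 -c "
from h import *
plan((639.4,-309.5,91,9.4,6,15))
shot('side','s5.png',(240,90,400,210),4)"
```

```text
at 44.8 [ 638.  -308.7  158.7] psi 9.16 tilt [ 2.75 -2.41] F [-0.1  0.4  1.7] w 60.2
(639.4, -309.5, 91, 9.4, 6, 15) 5
[[[0.02,0.02,1.35],-0.001,6],[[0.02,0.02,1.35],-0.001,6],[[0.02,0.02,1.35],-0.001,6],[[0.02,0.02,1.35],-0.001,6],[[0.02,0.02,1.35],-0.001,6]]
```

View pics/s5.png

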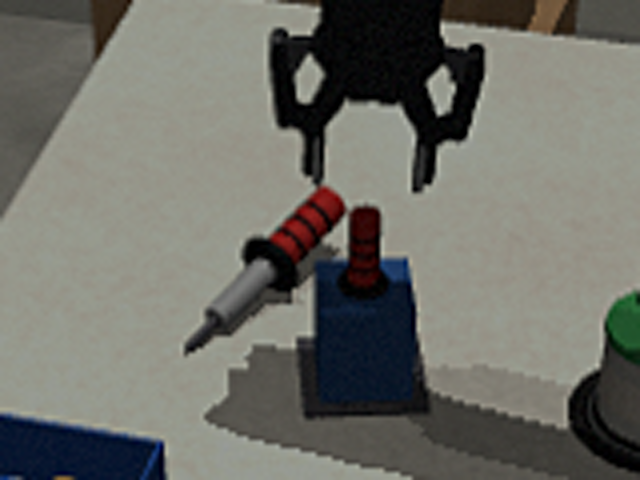

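The open fingers stand centred over the red grip of the holder's punch. The decoy lies behind it, out of the way.

Request:
servo_tool(
  deltas=[
    [[-0.2, 0, 1.0], 0, 6],
    [[0, 0, 1.4], 0, 6],
    [[0, 0, 1.4], 0, 6],
    [[0, 0, 1.2], 0, 6],
    [[0, 0, 0.9], 0, 6],
    [[0, 0, 0], 0, 6],
    [[0, 0, 0], 0, 6],
  ],
)

```text
clock: 45.43
position: [0.639, -0.3119, 0.0939]
ee_rot: [0.996, 0.079, 0.022, 0.023]
ft_force: [-0.2, -0.4, 0.9]
grip_width: 0.701
```

```bash
python3 -c "
from h import *
plan((639.4,-309.5,91.5,9.4,6,15))"
```

```text
at 45.43 [ 639.  -311.9   93.9] psi 9.15 tilt [ 2.78 -2.43] F [-0.2 -0.4  0.9] w 59.9
(639.4, -309.5, 91.5, 9.4, 6, 15) 1
[[[0.08,-0.23,0.24],-0.004,6]]
```

Request:
servo_tool(
  deltas=[
    [[0.1, -0.2, 0.2], 0, 5],
    [[0, 0, 0], 0, 2],
    [[0, 0, 0], 0, 1],
    [[0, 0, 0], 0, 1],
    [[0, 0, 0], 0, 1],
    [[0, 0, 0], 0, 1],
    [[0, 0, 0], 0, 1],
    [[0, 0, 0], 0, 1],
  ],
  force=90,
)

```text
clock: 46.1
position: [0.6405, -0.3097, 0.0934]
ee_rot: [0.996, 0.079, 0.023, 0.024]
ft_force: [0.4, -1.3, -2.0]
grip_width: 0.237
```

```bash
python3 -c "
from h import *
plan()"
```

```text
at 46.1 [ 640.5 -309.7   93.4] psi 9.16 tilt [ 2.86 -2.47] F [ 0.4 -1.3 -2. ] w 20.2
```

Request:
servo_tool(
  deltas=[
    [[0, 0.1, -0.8], 0, 1],
    [[0.1, 0.1, -1.4], 0, 1],
    [[0.1, 0.1, -1.6], 0, 1],
    [[0.1, 0.1, -1.6], 0, 1],
    [[0.1, 0.1, -1.6], 0, 1],
    [[0.1, 0.1, -1.6], 0, 1],
    [[0.1, 0.1, -1.4], 0, 1],
    [[0, 0, -0.6], 0, 1],
    [[0, 0, 0], 0, 1],
    [[0, 0, 0], 0, 1],
  ],
)

```text
clock: 46.93
position: [0.6428, -0.311, 0.2142]
ee_rot: [0.996, 0.079, 0.025, 0.024]
ft_force: [-0.4, 0.5, -1.8]
grip_width: 0.237
```

```bash
python3 -c "
from h import *
plan((585,-91,200,9,1,20))
shot('side','s6.png',(240,60,400,200),4)
im,d,c=shot('top','t3.png'); blanks(im,c,.03,(285,200,400,312))"
```

```text
at 46.93 [ 642.8 -311.   214.2] psi 9.19 tilt [ 3.12 -2.52] F [-0.4  0.5 -1.8] w 20.2
(585, -91, 200, 9, 1, 20) 12
[[[-0.18,-1.89,0.12],0.0,1],[[-0.18,-1.89,0.12],0.0,1],[[-0.18,-1.89,0.12],0.0,1],[[-0.18,-1.89,0.12],0.0,1],[[-0.19,-1.89,0.12],0.0,1],[[-0.19,-1.89,0.12],0.0,1],[[-0.19,-1.89,0.12],0.0,1],[[-0.19,-1.89,0.12],0.0,1],[[-0.19,-1.89,0.12],0.0,1],[[-0.19,-1.89,0.12],0.0,1],[[-0.19,-1.89,0.12],0.0,1],[[-0.19,-1.89,0.12],0.0,1]]
blank rect [573.3 -29.8 214.8 208.6] long-axis deg 89.7 spot [574.9 -28. ]
```

View pics/s6.png

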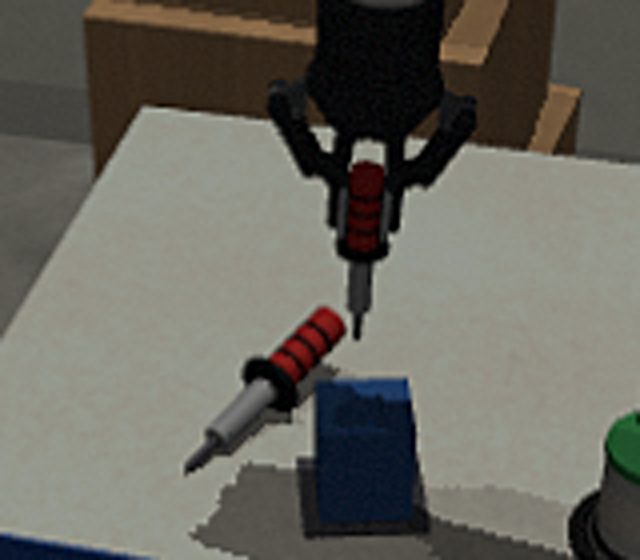

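The punch is held upright in the jaws, with its tip at full-image pixel (329,144). The holder is empty and the decoy has not moved. Next: spot positions and the tip offset.

```bash
cat >> h.py <<'E'
from scipy.spatial.transform import Rotation as Ro
def spots(im,c,box,z=.03):
    x0,y0,x1,y1=box; h=cv2.cvtColor(im,cv2.COLOR_BGR2HSV)
    b=np.zeros(im.shape[:2],np.uint8); b[y0:y1,x0:x1]=((h[y0:y1,x0:x1,1]>150)&(h[y0:y1,x0:x1,0]>95)&(h[y0:y1,x0:x1,0]<130))*255
    n,_,st,ce=cv2.connectedComponentsWithStats(b)
    for i in range(1,n):
        if st[i,4]>25: print('spot',np.round(ce[i],1),st[i,4],np.round(px2w(c,None,*ce[i],z)[:2]*1000,1))
def tipw(off):
    o=telemetry.get_obs(); return (np.array(o['position'])+Ro.from_quat(o['ee_rot']).as_matrix()@np.array(off))*1000
E
python3 - <<'E'
from h import *
for n,b in(('top',(285,200,400,312)),('side',(292,222,375,285))):
    im,d,c=last(n); print(n); spots(im,c,b)
im,d,c=last('side'); o=telemetry.get_obs(); R=Ro.from_quat(o['ee_rot']).as_matrix(); p=np.array(o['position'])
for z in (.129,.131,.133):
    t=px2w(c,None,329.2,143.8,z); print(z,np.round(t*1000,1),'tool frame',np.round(R.T@(t-p)*1000,1))
E
```

```text
top
spot [374.1 249. ] 41 [584.4 -90. ]
spot [352.4 252.2] 40 [578.5 -49.5]
spot [329.6 255.9] 42 [571.7  -6.9]
spot [307.9 259.4] 41 [565.2  33.6]
side
0.129 [ 643.1 -320.1  129. ] tool frame [-4.8  4.9 84.5]
0.131 [ 642.5 -317.1  131. ] tool frame [-4.8  1.9 82.3]
0.133 [ 642.  -314.1  133. ] tool frame [-4.8 -1.  80.2]
```

Request:
servo_tool(
  deltas=[
    [[-0.1, -1.0, 0], 0, 1],
    [[-0.2, -1.9, 0.1], 0, 1],
    [[-0.2, -2.0, 0.1], 0, 1],
    [[-0.2, -2.0, 0.2], 0, 1],
    [[-0.2, -2.0, 0.2], 0, 1],
    [[-0.2, -2.0, 0.2], 0, 1],
    [[-0.2, -2.0, 0.2], 0, 1],
    [[-0.2, -2.0, 0.2], 0, 1],
    [[-0.2, -2.0, 0.2], 0, 1],
    [[-0.2, -1.9, 0.2], 0, 1],
    [[-0.2, -1.6, 0.2], 0, 1],
    [[-0.1, -0.8, 0], 0, 1],
  ],
)

```text
clock: 48.03
position: [0.5761, -0.0906, 0.1695]
ee_rot: [0.997, 0.079, 0.016, 0.02]
ft_force: [-0.2, 0.6, -3.0]
grip_width: 0.236
```

Request:
servo_tool(
  deltas=[
    [[0, 0, 0], 0, 1],
    [[0, 0, 0], 0, 1],
  ],
)

```text
clock: 48.2
position: [0.5748, -0.088, 0.1686]
ee_rot: [0.996, 0.081, 0.015, 0.02]
ft_force: [0.2, 0.0, -1.3]
grip_width: 0.237
```

```bash
python3 -c "
from h import *
plan((585,-88,135,9,1,20))"
```

```text
at 48.2 [574.8 -88.  168.6] psi 9.32 tilt [ 1.89 -2.16] F [ 0.2  0.  -1.3] w 20.2
(585, -88, 135, 9, 1, 20) 2
[[[0.5,0.08,1.68],0.003,1],[[0.5,0.08,1.68],0.003,1]]
```

Request:
servo_tool(
  deltas=[
    [[0.6, 0.1, 0.6], 0.005, 1],
    [[0.4, 0, 1.2], 0, 1],
    [[0, 0, 1.2], 0, 1],
    [[0, 0, 0.6], 0, 1],
    [[0, 0, 0], 0, 1],
    [[0, 0, 0], 0, 1],
  ],
)

```text
clock: 48.7
position: [0.5873, -0.0937, 0.127]
ee_rot: [0.997, 0.075, 0.014, 0.02]
ft_force: [-0.6, 0.4, -2.0]
grip_width: 0.233
```

```bash
python3 -c "
from h import *
plan((585,-88,120,9,1,20))
im,d,c=shot('side','s7.png',(290,200,370,270),8)"
```

```text
at 48.7 [587.3 -93.7 127. ] psi 8.66 tilt [ 1.76 -2.18] F [-0.6  0.4 -2. ] w 19.9
(585, -88, 120, 9, 1, 20) 1
[[[-0.14,-0.6,0.7],-0.006,1]]
```

View pics/s7.png

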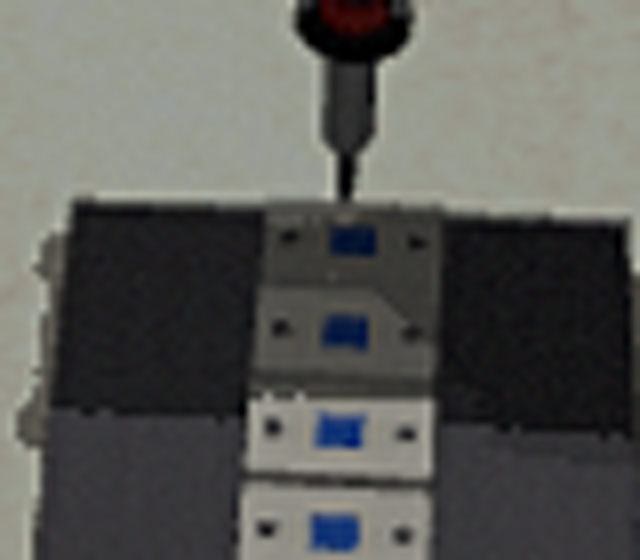

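```bash
python3 - <<'E'
from h import *
im,d,c=last('side'); o=telemetry.get_obs(); R=Ro.from_quat(o['ee_rot']).as_matrix(); p=np.array(o['position'])
s=px2w(c,None,334.1,230.1,.03)*1000; print('spot3 side',np.round(s,1))
for z in (.041,.043,.045,.047):
    t=px2w(c,None,332.9,225.0,z); print(z,np.round(t*1000,1),'minus spot',np.round(t*1000-s,1),'tool',np.round(R.T@(t-p)*1000,1))
E
```

```text
spot3 side [580.4 -89.6  30. ]
0.041 [585.1 -95.8  41. ] minus spot [ 4.7 -6.2 11. ] tool [-4.5 -2.  86. ]
0.043 [584.7 -93.6  43. ] minus spot [ 4.3 -4.  13. ] tool [-4.5 -4.1 83.9]
0.045 [584.3 -91.5  45. ] minus spot [ 3.9 -1.9 15. ] tool [-4.5 -6.1 81.8]
0.047 [584.  -89.4  47. ] minus spot [ 3.5  0.2 17. ] tool [-4.5 -8.2 79.7]
```

Request:
servo_tool(
  deltas=[
    [[-0.4, -0.4, 0], 0, 1],
    [[0, 0, 0], 0, 1],
    [[0, 0, 0.5], 0, 1],
    [[0, 0, 0.4], 0, 1],
    [[0, 0, 0], 0, 1],
    [[0, 0, 0], 0, 1],
  ],
)

```text
clock: 49.25
position: [0.583, -0.0906, 0.1184]
ee_rot: [0.997, 0.075, 0.015, 0.021]
ft_force: [-0.2, 1.1, -2.2]
grip_width: 0.237
```

```bash
python3 -c "
from h import *
plan()
im,d,c=shot('side','s8.png',(305,205,365,250),12)"
```

```text
at 49.25 [583.  -90.6 118.4] psi 8.65 tilt [ 1.89 -2.23] F [-0.2  1.1 -2.2] w 20.2
```

View pics/s8.png

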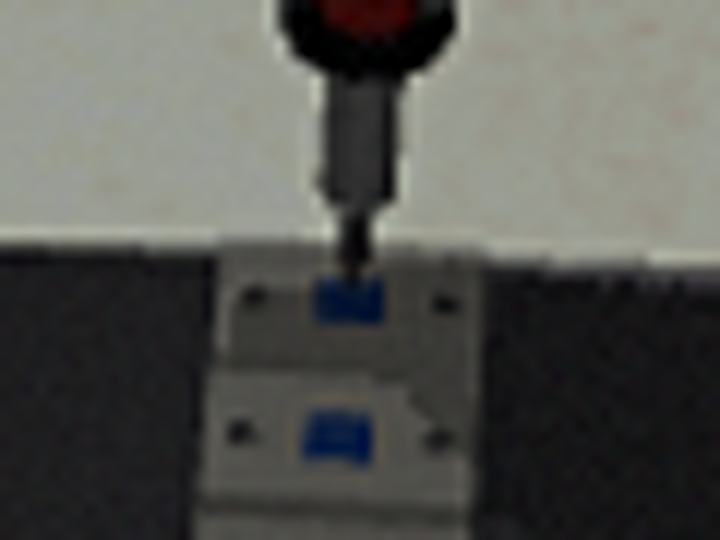

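Tip at (352,283) sits just above spot 3's centre (350,300), consistent with about 6 mm remaining height. Pressing now.

Request:
servo_tool(
  deltas=[
    [[0, 0, 0.4], 0, 1],
    [[0, 0, 0.4], 0, 1],
    [[0, 0, 0.3], 0, 1],
    [[0, 0, 0], 0, 1],
  ],
)

```text
clock: 49.63
position: [0.584, -0.091, 0.1073]
ee_rot: [0.997, 0.075, 0.016, 0.021]
ft_force: [-1.0, 0.2, 3.8]
grip_width: 0.231
```

Request:
servo_tool(
  deltas=[
    [[0, 0, 0.3], 0, 1],
    [[0, 0, 0.3], 0, 1],
  ],
)

```text
clock: 49.8
position: [0.5844, -0.0911, 0.1024]
ee_rot: [0.997, 0.075, 0.016, 0.021]
ft_force: [-6.1, 0.8, 9.5]
grip_width: 0.237
```

Request:
servo_tool(
  deltas=[
    [[0, 0, 0.3], 0, 1],
    [[0, 0, 0.3], 0, 1],
  ],
)

```text
clock: 49.97
position: [0.5846, -0.0911, 0.0978]
ee_rot: [0.997, 0.075, 0.016, 0.021]
ft_force: [-5.1, 0.9, 9.6]
grip_width: 0.235
```

Request:
servo_tool(
  deltas=[
    [[0, 0, -0.6], 0, 1],
    [[0, 0, -1.0], 0, 1],
    [[0, 0, -1.0], 0, 1],
    [[0, 0, -0.6], 0, 1],
    [[0, 0, 0], 0, 1],
    [[0, -0.9, 0], 0, 1],
    [[0, -1.2, 0], 0, 1],
    [[0, -1.0, 0], 0, 1],
    [[0, -0.5, 0], 0, 1],
    [[0, 0, 0], 0, 1],
    [[0, 0, 0], 0, 1],
  ],
)

```text
clock: 50.88
position: [0.5769, -0.0485, 0.1294]
ee_rot: [0.997, 0.076, 0.015, 0.021]
ft_force: [-0.5, -0.4, -2.5]
grip_width: 0.237
```

```bash
python3 -c "
from h import *
plan((577.1,-50.1,118.4,8.65,1,20))
im,d,c=shot('side','s9.png',(305,205,365,250),12)"
```

```text
at 50.88 [576.9 -48.5 129.4] psi 8.78 tilt [ 1.92 -2.27] F [-0.5 -0.4 -2.5] w 20.2
(577.1, -50.1, 118.4, 8.65, 1, 20) 1
[[[-0.0,0.16,1.1],0.002,1]]
```

View pics/s9.png

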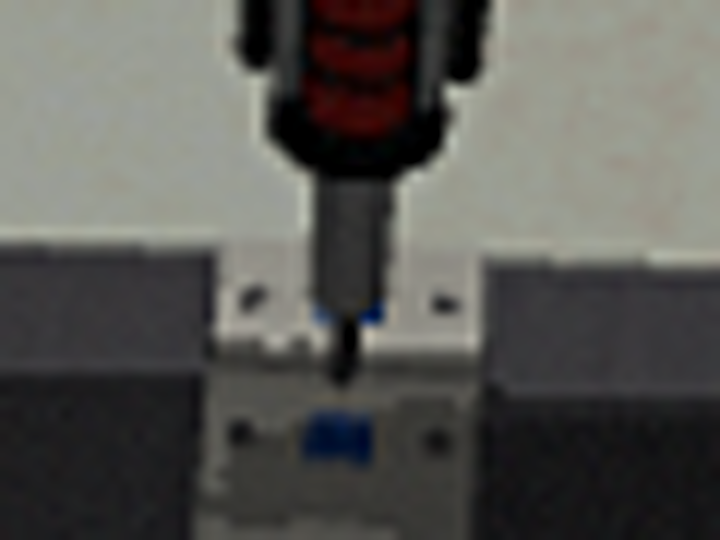

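Tip at (341,380) over spot 2 at (338,437), which matches the 17 mm height, so it is aligned. Spot 3 is visible and its blank has not moved. Pressing spot 2.

Request:
servo_tool(
  deltas=[
    [[0, 0.1, 0.6], 0, 1],
    [[0, 0, 0.7], 0, 1],
    [[0, 0, 0.5], 0, 1],
    [[0, 0, 0], 0, 1],
    [[0, 0, 0.3], 0, 1],
    [[0, 0, 0], 0, 1],
  ],
)

```text
clock: 51.43
position: [0.5786, -0.0518, 0.1065]
ee_rot: [0.997, 0.075, 0.016, 0.021]
ft_force: [-1.6, 0.7, 6.0]
grip_width: 0.229
```

Request:
servo_tool(
  deltas=[
    [[0, 0, 0.4], 0, 1],
    [[0, 0, 0.3], 0, 1],
  ],
)

```text
clock: 51.6
position: [0.5791, -0.0518, 0.1009]
ee_rot: [0.997, 0.075, 0.016, 0.021]
ft_force: [-4.5, 1.5, 10.0]
grip_width: 0.237
```

Request:
servo_tool(
  deltas=[
    [[0, 0, 0.3], 0, 1],
    [[0, 0, 0.2], 0, 1],
  ],
)

```text
clock: 51.77
position: [0.5792, -0.0518, 0.0972]
ee_rot: [0.997, 0.075, 0.016, 0.021]
ft_force: [-4.9, 0.6, 10.7]
grip_width: 0.234
```

Request:
servo_tool(
  deltas=[
    [[0, 0, -0.6], 0, 1],
    [[0, 0, -1.0], 0, 1],
    [[0, 0, -1.0], 0, 1],
    [[0, 0, -0.4], 0, 1],
    [[0, 0, 0], 0, 1],
    [[0, -0.9, 0], 0, 1],
    [[0, -1.2, 0], 0, 1],
    [[0, -1.1, 0], 0, 1],
    [[0, -0.6, 0], 0, 1],
    [[0, 0, 0], 0, 1],
    [[0, 0, 0], 0, 1],
  ],
)

```text
clock: 52.68
position: [0.5708, -0.0081, 0.1265]
ee_rot: [0.997, 0.076, 0.015, 0.021]
ft_force: [0.9, -0.5, -1.9]
grip_width: 0.235
```

```bash
python3 -c "
from h import *
plan((570.3,-8.0,118.4,8.65,1,20))
im,d,c=cam('top'); spots(im,c,(285,200,400,312))"
```

```text
at 52.68 [570.8  -8.1 126.5] psi 8.71 tilt [ 1.88 -2.32] F [ 0.9 -0.5 -1.9] w 20.1
(570.3, -8.0, 118.4, 8.65, 1, 20) 1
[[[-0.04,-0.02,0.81],0.001,1]]
spot [374.  249.1] 43 [584.2 -89.7]
```

```bash
python3 - <<'E'
from h import *
im,d,c=cam('side'); h=cv2.cvtColor(im,cv2.COLOR_BGR2HSV)[222:285,320:350]
b=((h[...,0]>100)&(h[...,0]<130)&(h[...,1]>110)&(h[...,2]>40)).astype(np.uint8)
n,_,st,ce=cv2.connectedComponentsWithStats(b)
for i in range(1,n):
    if st[i,4]>4: q=ce[i]+[320,222]; print(np.round(q,1),st[i,4],np.round(px2w(c,None,*q,.03)[:2]*1000,1))
E
```

```text
[332.  253.5] 20 [569.3  -8. ]
[331.4 266.4] 23 [562.3  33.7]
```

Request:
servo_tool(
  deltas=[
    [[-0.1, 0, 0.5], 0, 1],
    [[0, 0, 0.6], 0, 1],
    [[0, 0, 0.3], 0, 1],
    [[0, 0, 0], 0, 1],
    [[0, 0, 0.3], 0, 1],
    [[0, 0, 0], 0, 1],
  ],
)

```text
clock: 53.28
position: [0.571, -0.0114, 0.1078]
ee_rot: [0.997, 0.074, 0.015, 0.021]
ft_force: [-1.7, 1.9, 3.2]
grip_width: 0.236
```

Request:
servo_tool(
  deltas=[
    [[0, 0, 0.3], 0, 1],
    [[0, 0, 0.3], 0, 1],
  ],
)

```text
clock: 53.45
position: [0.5716, -0.0114, 0.1029]
ee_rot: [0.997, 0.074, 0.016, 0.022]
ft_force: [-4.6, 0.1, 8.4]
grip_width: 0.232
```

Request:
servo_tool(
  deltas=[
    [[0, 0, 0.3], 0, 1],
  ],
)

```text
clock: 53.53
position: [0.5718, -0.0115, 0.1006]
ee_rot: [0.997, 0.074, 0.016, 0.022]
ft_force: [-4.7, 1.0, 9.2]
grip_width: 0.234
```

Request:
servo_tool(
  deltas=[
    [[0, 0, 0.3], 0, 1],
  ],
)

```text
clock: 53.62
position: [0.5719, -0.0114, 0.0981]
ee_rot: [0.997, 0.074, 0.016, 0.022]
ft_force: [-5.7, 1.0, 10.3]
grip_width: 0.236
```

Request:
servo_tool(
  deltas=[
    [[0, 0, -0.6], 0, 1],
    [[0, 0, -1.2], 0, 1],
    [[0, 0, -1.5], 0, 1],
    [[0, 0, -2.0], 0, 1],
    [[0, 0, -2.0], 0, 1],
    [[0, 2.0, -1.0], 0, 1],
    [[0, 3.0, 0], 0, 1],
    [[0, 3.0, 0], 0, 1],
    [[0, 3.0, 0], 0, 1],
    [[0, 2.0, 0], 0, 1],
    [[0, 0, 0], 0, 1],
    [[0, 0, 0], 0, 1],
  ],
)

```text
clock: 54.62
position: [0.5885, -0.1412, 0.1958]
ee_rot: [0.997, 0.076, 0.017, 0.023]
ft_force: [-0.0, 0.6, -1.3]
grip_width: 0.237
```

```bash
python3 - <<'E'
from h import *
plan()
im,d,c=shot('top','t9.png'); spots(im,c,(285,200,400,312))
im2,d2,c2=shot('side','s10.png')
a=cv2.resize(im[225:285,290:390],(800,480),interpolation=cv2.INTER_CUBIC)[100:380]
b=cv2.resize(im2[220:275,310:355],(400,489),interpolation=cv2.INTER_CUBIC)[:300]
b=cv2.resize(im2[222:278,295:375],(450,315),interpolation=cv2.INTER_CUBIC)
cv=np.zeros((600,800,3),np.uint8); cv[:280]=a; cv[285:,:450]=b; cv2.imwrite('pics/m1.png',cv)
for u,v in((374,249),(352.4,252.2),(329.6,255.9),(307.9,259.4)):
    vi,ui=int(round(v)),int(round(u)); print([round(float(px2w(c,d,ui+du,vi+dv)[2]*1000),1) for dv in(-1,0,1) for du in(-1,0,1)], 'plain',round(float(px2w(c,d,ui,vi-7)[2]*1000),1),round(float(px2w(c,d,ui,vi+7)[2]*1000),1))
E
```

```text
at 54.62 [ 588.5 -141.2  195.8] psi 8.73 tilt [ 2.12 -2.51] F [-0.   0.6 -1.3] w 20.2
spot [374.1 249. ] 41 [584.4 -90. ]
spot [352.3 252.3] 39 [578.4 -49.4]
spot [329.6 255.9] 42 [571.7  -6.9]
spot [307.9 259.4] 41 [565.2  33.6]
[27.5, 28.2, 26.7, 28.2, 29.1, 28.8, 21.7, 30.4, 26.7] plain 26.7 26.6
[29.0, 24.2, 30.6, 24.4, 26.8, 27.7, 24.3, 24.0, 25.0] plain 28.4 33.8
[26.0, 25.4, 24.5, 29.7, 21.6, 21.4, 25.1, 23.3, 24.1] plain 32.6 31.6
[31.4, 29.6, 30.2, 31.4, 33.0, 32.4, 31.1, 30.5, 29.7] plain 28.7 27.6
```

View pics/m1.png

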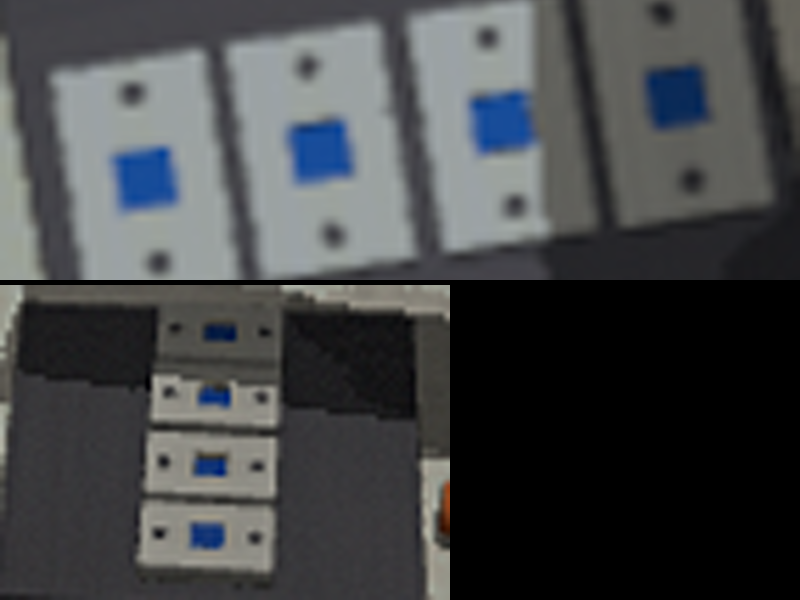

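Spots 1 and 2 show a dark recess rim at their upper edge and spot 0 does not. Spot 3 is in shadow, so averaged depth should settle it.

```bash
cat >> h.py <<'E'
def depths(n=20,cam_='top',pts=((374.1,249),(352.3,252.3),(329.6,255.9),(307.9,259.4))):
    D=np.mean([eyes.camera(cam_)[1] for _ in range(n)],0); c=eyes.calibration(cam_)
    for u,v in pts:
        vi,ui=int(round(v)),int(round(u)); Z=lambda dv,du: px2w(c,D,ui+du,vi+dv)[2]*1000
        print((u,v),'spot',round(np.mean([Z(a,b) for a in(-1,0,1) for b in(-1,0,1)]),2),'around',round(np.mean([Z(a,b) for a in(-7,-6,6,7) for b in(-3,0,3)]),2))
E
python3 -c "
from h import *
depths()"
```

```text
(374.1, 249) spot 26.47 around 43.4
(352.3, 252.3) spot 26.17 around 34.32
(329.6, 255.9) spot 26.4 around 29.91
(307.9, 259.4) spot 35.81 around 29.77
```

All three measured spots sit at about 26.4 mm, which is 30 − 3.5, so they are driven in. Spot 0 is not marked yet. On to spot 0.

Request:
servo_tool(
  deltas=[
    [[0, -1.0, 0.2], 0, 1],
    [[0, -1.8, 0.5], 0, 1],
    [[0, -2.0, 0.5], 0, 1],
    [[0, -2.0, 0.5], 0, 1],
    [[0, -2.0, 0.5], 0, 1],
    [[0, -2.0, 0.5], 0, 1],
    [[0, -2.0, 0.5], 0, 1],
    [[0, -1.8, 0.5], 0, 1],
    [[0, -1.2, 0.4], 0, 1],
    [[0, -0.6, 0.2], 0, 1],
    [[0, 0, 0], 0, 1],
    [[0, 0, 0], 0, 1],
  ],
)

```text
clock: 56.72
position: [0.5617, 0.0335, 0.1413]
ee_rot: [0.997, 0.077, 0.017, 0.023]
ft_force: [0.4, -0.1, -1.9]
grip_width: 0.235
```

```bash
python3 -c "
from h import *
plan((564,33.2,127,8.7,1,20))"
```

```text
at 56.72 [561.7  33.5 141.3] psi 8.93 tilt [ 2.17 -2.46] F [ 0.4 -0.1 -1.9] w 20.0
(564, 33.2, 127, 8.7, 1, 20) 1
[[[0.23,0.06,1.43],0.004,1]]
```

Request:
servo_tool(
  deltas=[
    [[0.2, 0, 0.7], 0, 1],
    [[0, 0, 0.7], 0, 1],
    [[0, 0, 0.4], 0, 1],
    [[0, 0, 0], 0, 1],
    [[0, 0, 0], 0, 1],
  ],
)

```text
clock: 57.13
position: [0.5654, 0.0291, 0.1216]
ee_rot: [0.997, 0.075, 0.017, 0.023]
ft_force: [0.1, -1.0, -1.4]
grip_width: 0.233
```

```bash
python3 - <<'E'
from h import *
plan((564.5,33.0,118.4,8.7,1,20))
im,d,c=cam('side'); h=cv2.cvtColor(im,cv2.COLOR_BGR2HSV)[222:285,310:355]
b=((h[...,0]>100)&(h[...,0]<130)&(h[...,1]>110)&(h[...,2]>40)).astype(np.uint8)
n,_,st,ce=cv2.connectedComponentsWithStats(b)
for i in range(1,n):
    if st[i,4]>4: q=ce[i]+[310,222]; print(np.round(q,1),st[i,4],np.round(px2w(c,None,*q,.03)[:2]*1000,1))
cv2.imwrite('pics/z1.png',cv2.resize(im[235:280,305:365],None,fx=12,fy=12,interpolation=cv2.INTER_CUBIC))
E
```

```text
at 57.13 [565.4  29.1 121.6] psi 8.64 tilt [ 2.18 -2.53] F [ 0.1 -1.  -1.4] w 19.9
(564.5, 33.0, 118.4, 8.7, 1, 20) 1
[[[-0.03,-0.4,0.32],-0.001,1]]
[331.5 266.4] 22 [562.2  33.4]
```

View pics/z1.png

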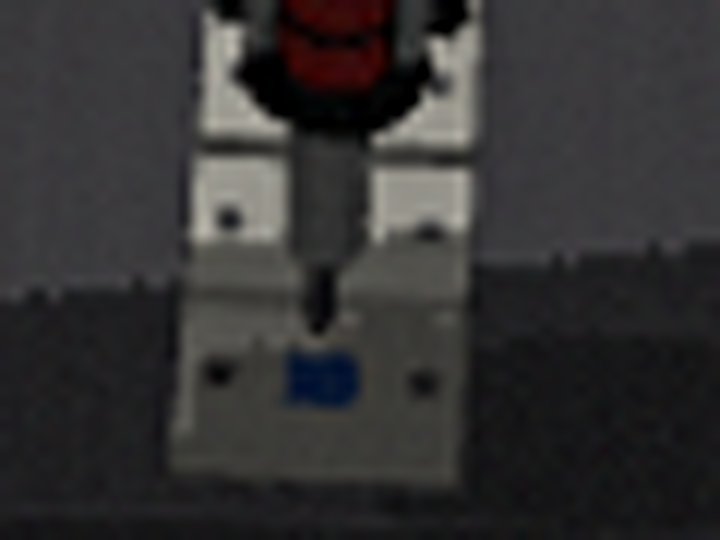

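Tip at (318,335), spot 0 at (322,379): it needs about 4 mm more in +y, which agrees with the pose. Correct and press.

Request:
servo_tool(
  deltas=[
    [[0, -0.4, 0], 0, 1],
    [[0, 0, 0], 0, 1],
    [[0, 0, 0.3], 0, 1],
    [[0, 0, 0], 0, 1],
    [[0, 0, 0], 0, 1],
  ],
)

```text
clock: 57.6
position: [0.5653, 0.033, 0.1187]
ee_rot: [0.997, 0.074, 0.018, 0.024]
ft_force: [1.0, 0.1, -1.6]
grip_width: 0.237
```

Request:
servo_tool(
  deltas=[
    [[0, 0, 0.4], 0, 1],
    [[0, 0, 0.4], 0, 1],
    [[0, 0, 0.3], 0, 1],
    [[0, 0, 0], 0, 1],
  ],
)

```text
clock: 57.93
position: [0.5662, 0.0327, 0.1075]
ee_rot: [0.997, 0.075, 0.018, 0.024]
ft_force: [-1.6, -0.1, 3.0]
grip_width: 0.234
```

Request:
servo_tool(
  deltas=[
    [[0, 0, 0.3], 0, 1],
    [[0, 0, 0.3], 0, 1],
  ],
)

```text
clock: 58.1
position: [0.5667, 0.0327, 0.1024]
ee_rot: [0.997, 0.075, 0.019, 0.024]
ft_force: [-4.9, 0.5, 10.2]
grip_width: 0.236
```

Request:
servo_tool(
  deltas=[
    [[0, 0, 0.3], 0, 1],
    [[0, 0, 0.2], 0, 1],
  ],
)

```text
clock: 58.27
position: [0.5669, 0.0328, 0.0984]
ee_rot: [0.997, 0.075, 0.019, 0.024]
ft_force: [-4.5, -0.2, 10.0]
grip_width: 0.24
```

Request:
servo_tool(
  deltas=[
    [[0, 0, -0.6], 0, 1],
    [[0, 0, -1.2], 0, 1],
    [[0, 0, -1.8], 0, 1],
    [[0, 0, -2.0], 0, 1],
    [[0, 0, -2.0], 0, 1],
    [[0, 0, -2.0], 0, 1],
    [[0, 0, -1.5], 0, 1],
    [[0, 0, -0.6], 0, 1],
    [[0, 0, 0], 0, 1],
  ],
)

```text
clock: 59.02
position: [0.5609, 0.0387, 0.2222]
ee_rot: [0.997, 0.075, 0.018, 0.024]
ft_force: [-0.2, 0.2, -2.8]
grip_width: 0.232
```

Request:
servo_tool(
  deltas=[
    [[0, 1.2, 0], 0, 1],
    [[0, 1.8, 0], 0, 1],
    [[0, 2.0, 0], 0, 1],
    [[0, 2.0, 0], 0, 1],
    [[0, 2.0, 0], 0, 1],
    [[0, 2.0, 0], 0, 1],
    [[0, 2.0, 0], 0, 1],
    [[0, 2.0, 0], 0, 1],
    [[0, 2.0, 0], 0, 1],
    [[0, 1.5, 0], 0, 1],
    [[0, 0.6, 0], 0, 1],
    [[0, 0, 0], 0, 1],
  ],
)

```text
clock: 60.02
position: [0.584, -0.1703, 0.2172]
ee_rot: [0.997, 0.074, 0.008, 0.023]
ft_force: [-0.1, 0.4, -1.9]
grip_width: 0.238
```

```bash
python3 - <<'E'
from h import *
im,d,c=cam('top'); spots(im,c,(285,200,400,312))
D=np.array([eyes.camera('top')[1] for _ in range(15)]); D[D==0]=np.nan; D=np.nanmedian(D,0)
for u,v in ((374.1,249),(352.3,252.3),(329.6,255.9),(307.9,259.4)):
    vi,ui=int(round(v)),int(round(u)); Z=lambda dv,du: px2w(c,D,ui+du,vi+dv)[2]*1000
    print('spot',round(np.mean([Z(a,b) for a in(-1,0,1) for b in(-1,0,1)]),2),'around',round(np.mean([Z(a,b) for a in(-7,-6,6,7) for b in(-3,0,3)]),2))
plan((642.5,-311,215,9.1,1,20))
E
```

```text
spot [374.1 249. ] 41 [584.4 -90. ]
spot [352.3 252.3] 39 [578.4 -49.4]
spot [329.6 255.9] 42 [571.7  -6.9]
spot [307.9 259.4] 41 [565.2  33.6]
spot 26.5 around 29.48
spot 26.41 around 29.85
spot 26.64 around 29.86
spot 26.69 around 30.0
at 60.82 [ 584.7 -167.7  218.7] psi 8.69 tilt [ 1.28 -2.54] F [-0.4 -0.5 -2.3] w 20.1
(642.5, -311, 215, 9.1, 1, 20) 8
[[[0.44,1.88,0.05],-0.001,1],[[0.44,1.88,0.05],-0.001,1],[[0.44,1.88,0.05],-0.001,1],[[0.44,1.88,0.05],-0.001,1],[[0.44,1.88,0.05],-0.001,1],[[0.43,1.88,0.05],-0.001,1],[[0.43,1.88,0.05],-0.001,1],[[0.43,1.88,0.05],-0.001,1]]
```

All four spots are about 3.4 mm below their blanks' tops, so all are marked. Now the punch goes back to its holder.

Request:
servo_tool(
  deltas=[
    [[0.3, 1.0, 0], 0, 1],
    [[0.4, 1.8, 0], 0, 1],
    [[0.4, 1.9, 0], 0, 1],
    [[0.4, 1.9, 0], 0, 1],
    [[0.5, 1.9, 0], 0, 1],
    [[0.5, 1.9, 0], 0, 1],
    [[0.5, 1.8, 0], 0, 1],
    [[0.4, 1.2, 0], 0, 1],
    [[0.2, 0.5, 0], 0, 1],
    [[0, 0, 0], 0, 1],
    [[0, 0, 0], 0, 1],
  ],
)

```text
clock: 61.73
position: [0.6442, -0.3133, 0.2244]
ee_rot: [0.997, 0.074, 0.008, 0.024]
ft_force: [0.0, 0.6, -2.0]
grip_width: 0.24
```

```bash
python3 - <<'E'
from h import *
plan((641.5,-310.5,180,9.1,1,20))
E
```

```text
at 61.73 [ 644.2 -313.3  224.4] psi 8.52 tilt [ 1.17 -2.71] F [ 0.   0.6 -2. ] w 20.5
(641.5, -310.5, 180, 9.1, 1, 20) 3
[[[-0.08,-0.1,1.48],-0.003,1],[[-0.08,-0.1,1.48],-0.003,1],[[-0.08,-0.11,1.48],-0.003,1]]
```

Request:
servo_tool(
  deltas=[
    [[-0.5, -0.4, 0.6], -0.005, 1],
    [[0, 0, 1.2], 0, 1],
    [[0, 0, 1.2], 0, 1],
    [[0, 0, 0.6], 0, 1],
    [[0, 0, 0], 0, 1],
    [[0, 0, 0], 0, 1],
  ],
)

```text
clock: 62.23
position: [0.6392, -0.3084, 0.1848]
ee_rot: [0.997, 0.078, 0.008, 0.024]
ft_force: [0.1, -0.6, -2.0]
grip_width: 0.234
```

```bash
python3 - <<'E'
from h import *
plan((639.5,-309.6,175,9.1,1,20))
im,d,c=shot('side','z2.png',(285,100,375,190),6)
E
```

```text
at 62.23 [ 639.2 -308.4  184.8] psi 9.01 tilt [ 1.13 -2.65] F [ 0.1 -0.6 -2. ] w 20.0
(639.5, -309.6, 175, 9.1, 1, 20) 1
[[[0.01,0.12,0.98],-0.002,1]]
```

View pics/z2.png

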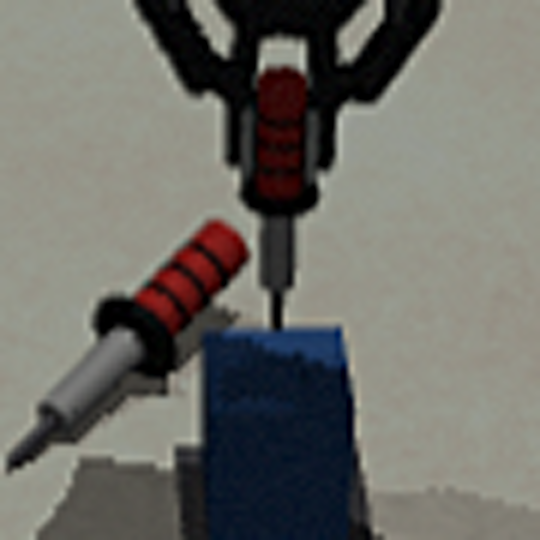

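Tip at (278,327), centred left-right over the holder block (205–347). Lowering gently while checking force.

Request:
servo_tool(
  deltas=[
    [[0, 0, 0.8], 0, 1],
    [[0, 0, 1.0], 0, 1],
    [[0, 0, 0.6], 0, 1],
    [[0, 0, 0], 0, 1],
  ],
)

```text
clock: 62.62
position: [0.6404, -0.3097, 0.1596]
ee_rot: [0.997, 0.078, 0.009, 0.024]
ft_force: [-0.0, 0.9, -2.2]
grip_width: 0.238
```

```bash
python3 - <<'E'
from h import *
plan((639.6,-309.6,94,9.1,1,12))
E
```

```text
at 62.62 [ 640.4 -309.7  159.6] psi 9.02 tilt [ 1.23 -2.69] F [-0.   0.9 -2.2] w 20.3
(639.6, -309.6, 94, 9.1, 1, 12) 6
[[[-0.01,-0.0,1.09],-0.0,1],[[-0.01,-0.0,1.09],-0.0,1],[[-0.01,-0.0,1.09],-0.0,1],[[-0.01,-0.0,1.09],-0.0,1],[[-0.01,-0.0,1.09],-0.0,1],[[-0.01,-0.0,1.09],-0.0,1]]
```

Request:
servo_tool(
  deltas=[
    [[-0.1, 0, 0.7], 0, 1],
    [[0, -0.1, 0.9], 0, 1],
    [[0, 0, 0.6], 0, 1],
    [[0, 0, 0], 0, 1],
  ],
)

```text
clock: 62.95
position: [0.6395, -0.31, 0.1347]
ee_rot: [0.997, 0.078, 0.009, 0.024]
ft_force: [0.2, -0.6, -2.6]
grip_width: 0.235
```

```bash
python3 - <<'E'
from h import *
plan((639.6,-309.6,94,9.1,1,12))
E
```

```text
at 62.95 [ 639.5 -310.   134.7] psi 9.0 tilt [ 1.2  -2.67] F [ 0.2 -0.6 -2.6] w 20.1
(639.6, -309.6, 94, 9.1, 1, 12) 4
[[[0.0,-0.01,1.02],-0.0,1],[[0.0,-0.01,1.02],-0.0,1],[[0.0,-0.01,1.02],-0.0,1],[[0.0,-0.01,1.02],-0.0,1]]
```

Tip in the hole by 28 mm with no force.

Request:
servo_tool(
  deltas=[
    [[0, -0.1, 0.7], 0, 1],
    [[0, 0, 0.9], 0, 1],
    [[0, -0.1, 0.9], 0, 1],
    [[0, 0, 0.6], 0, 1],
    [[0, 0, 0.2], 0, 1],
    [[0, 0, 0], 0, 1],
  ],
)

```text
clock: 63.45
position: [0.6397, -0.3093, 0.0973]
ee_rot: [0.997, 0.078, 0.008, 0.024]
ft_force: [0.2, 0.3, -2.6]
grip_width: 0.234
```

```bash
python3 - <<'E'
from h import *
plan((639.6,-309.6,94,9.1,1,12))
E
```

```text
at 63.45 [ 639.7 -309.3   97.3] psi 9.01 tilt [ 1.16 -2.65] F [ 0.2  0.3 -2.6] w 20.0
(639.6, -309.6, 94, 9.1, 1, 12) 1
[[[-0.01,0.02,0.33],-0.002,1]]
```

Request:
servo_tool(
  deltas=[
    [[0, 0, 0.3], 0, 1],
    [[0, 0, 0.1], 0, 1],
    [[0, 0, 0], 0, 1],
    [[0, 0, 0], 0, 2.6],
    [[0, 0, 0], 0, 4],
    [[0, 0, 0], 0, 5.5],
    [[0, 0, 0], 0, 6],
    [[0, 0, 0], 0, 6],
    [[0, 0, 0], 0, 6],
  ],
)

```text
clock: 64.2
position: [0.6415, -0.3102, 0.096]
ee_rot: [0.997, 0.078, 0.01, 0.025]
ft_force: [0.4, -0.4, 0.2]
grip_width: 0.704
```

Request:
servo_tool(
  deltas=[
    [[0, 0, -0.8], 0, 6],
    [[0, 0.1, -1.5], 0, 6],
    [[0, 0.1, -2], 0, 6],
    [[0, 0.1, -2], 0, 6],
    [[0, 0, -2], 0, 6],
    [[0, 0, -2], 0, 6],
    [[0, 0, -1], 0, 6],
    [[0, 0, 0], 0, 6],
  ],
)

```text
clock: 64.87
position: [0.6392, -0.3072, 0.2222]
ee_rot: [0.997, 0.078, 0.012, 0.025]
ft_force: [0.5, 0.0, -0.9]
grip_width: 0.702
```

Request:
servo_tool(
  deltas=[
    [[-1.5, 0, 0], 0, 6],
    [[-2, 0, 0], 0, 6],
    [[-2, 0, 0], 0, 6],
    [[-2, 0, 0], 0, 6],
    [[-2, 0, 0], 0, 6],
    [[-2, 0, 0], 0, 6],
    [[-1.5, 0, 0], 0, 6],
    [[-0.8, 0, 0], 0, 6],
    [[0, 0, 0], 0, 6],
    [[0, 0, 0], 0, 6],
  ],
)

```text
clock: 65.7
position: [0.4959, -0.3279, 0.2152]
ee_rot: [0.997, 0.079, 0.011, 0.024]
ft_force: [-0.1, 0.4, 0.0]
grip_width: 0.703
```

```bash
python3 - <<'E'
from h import *
plan()
im,d,c=shot('top','f.png'); spots(im,c,(285,200,400,312))
D=np.array([eyes.camera('top')[1] for _ in range(10)]); D[D==0]=np.nan; D=np.nanmedian(D,0)
def reg(u0,u1,v0,v1,lo,hi):
    P=np.array([px2w(c,D,u,v) for v in range(v0,v1) for u in range(u0,u1)])*1000; P=P[(P[:,2]>lo)&(P[:,2]<hi)]
    print(len(P),np.round(np.median(P,0),1),np.round(cv2.minEnclosingCircle(P[:,:2].astype(np.float32))[0],1) if len(P) else '')
reg(455,535,180,255,125,160)   # punch top
reg(455,535,180,255,82,90)    # flange
reg(440,560,290,380,72,86)     # lid
im0=cv2.imread('pics/top0.png'); df=cv2.absdiff(im,im0).max(2)
for n,b in(('meter',(250,118,295,188)),('bin',(345,95,408,178)),('driver',(328,305,355,420))): print(n,np.percentile(df[b[1]:b[3],b[0]:b[2]],[50,95,99.5]))
E
```

```text
at 65.7 [ 495.9 -327.9  215.2] psi 9.09 tilt [ 1.45 -2.64] F [-0.1  0.4  0. ] w 60.0
spot [374.1 249. ] 41 [584.4 -90. ]
spot [352.3 252.3] 39 [578.4 -49.4]
spot [329.6 255.9] 42 [571.7  -6.9]
spot [307.9 259.4] 41 [565.2  33.6]
164 [ 640.1 -307.2  139.6] [ 640.6 -309.1]
160 [ 634.4 -302.    86. ] [ 635.8 -298.5]
1695 [ 427.8 -313.    79.8] [ 425.9 -315.2]
meter [2. 3. 4.]
bin [2. 3. 4.]
driver [3. 3. 4.]
```

```bash
python3 -c "
from h import *
print(order.hand_in())"
```

```text
the job is handed in; nothing more can be done
None
```

The job is done and handed in at about 66 s of the 210 s allowed.

- **Canister:** it went first, lifted by its handle and stood on the rubber pad. It is upright, with the lid top at 80 mm, and about 4.5 mm off the pad's measured centre.
- **Blanks:** all four lie flat side by side on the anvil, spots up. The averaged depth pictures show each spot about 3.0 to 3.4 mm below its blank's top, so all four are driven in. They lie where I placed them, and I saw no blank knocked aside. The press on spot 1 was probably about 3.5 mm off centre, near the 4 mm limit, though its recess shows clearly.
- **Punch:** it is back in its holder, with the flange at 86 mm, the top at about 140 mm, and the gripper clear of it.
- **Bystanders:** the meter, the bin and the screwdriver look the same in the last top picture as in the first.

Three things did not go cleanly:
- The big look-alike punch, which stood free on its tip, toppled while I was at the canister. I saw no contact, and it stayed on the table.
- The arm picked up a tool tilt of up to 5° in fast moves. It was about 3° while punching, and the punch itself hung within about 1 to 2° of vertical.
- The force readings alone did not show each snap clearly. I relied on the depth measurement instead.

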